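Clamp the pasta roller to its pastry board

TASK

Clamp the pasta roller to the pastry board: push its sliding jaw against the board until the board sits flush and snug between the jaw and the roller's foot with no gap on either side, and then swing the cam lever all the way over its dead centre until it lies down over the tube on its stop and locks it. Leave the other things on the counter where they are.

Things in the scene. Friction and masses are not known exactly. Their poses are not given: they have to be found in the camera images.
- roller: aluminium pasta roller with board clamp, one fixed machine. Origin at counter height; x points away from the robot (within 15 degrees), y left, z up: the 'roller frame' (mm) of the other entries. Housing with two steel rollers at x -45 to 120 (crank beyond), y 120 to 240, up to z 130. In front, at x -100, a 20 mm steel tube lies along y at height 34 and slides through the clamp block.
- jaw (a joint): sliding tube with jaw, in m: 0 = fully open, grows as the jaw moves to roller +y (closing), at most 0.11. Starts at 0 to 0.03. About 3 N of friction and a little damping while the lever is open; held fast by the lever when that is closed. Pushing jaw and board along takes 5 to 10 N; firm resistance (13 N and more) means that the board is home.
- jaw_face (a point): centre (height 19) of the jaw's rubber face that meets the board, 100 mm along x, 26 mm high. The jaw bar behind it is 22 mm thick along y, 220 mm long (roller x -140 to 80), 34 mm high.
- push_plate (a point): middle of the outer (-y) side, at height 75, of the jaw's upright aluminium push plate: the place to push towards roller +y. Plate 50 mm wide along x, 12 mm thick along y, top at height 100. It moves with the jaw. Free counter for 120 mm or more on its -y side, up to the ledge's end panel.
- lever (a joint): cam lever angle, rad, about an axis along roller x. 0 = open (start): arm points to roller +y, 50 degrees above level. Grows as it swings over the top to the -y side; 2.007 = closed stop: arm points to -y, 15 degrees above level, over the tube. A spring pushes it back towards open until 1.40 rad (5 N at the grip at first, up to 9 N near 0.5 rad); past 1.40 it snaps on towards the stop by itself (up to 6 N).
- lever_pivot (a point): pivot of the cam lever, on the clamp block, fixed at roller x -100, y 30, height 60. The block is two aluminium cheeks, outside x -121 to -79, 50 mm along y, 74 mm high; a 12 mm high strip joins it to the housing.
- lever_grip (a point): on the axis of the lever's cross bar, 10 mm nearer the robot than the arm's mid-plane. The bar is black, round, 16 mm thick, along roller x, from 45 mm on the robot's side of the arm to 25 mm beyond, 90 mm from the pivot axis, on an 18 mm wide, 10 mm thick arm. Push it, hook it from below or pinch it on the robot's side of the arm; it moves on a circle in the roller's y-z plane.
- board_center (a point): centre of the loose oak pastry board, 140 mm (its x) by 160 mm (its y) by 30 mm thick, 0.35 to 0.7 kg, lying flat on the counter between jaw and foot, a little askew, its y roughly along roller y.
- board: the same pastry board: origin at the centre of its underside, y along its 160 mm side.
- foot_face (a point): centre of the rubber face of the roller's foot (100 mm along x, 26 mm high, facing roller -y), the fixed stop that the board must be pushed home against. The foot is adjustable: its face is set anywhere at roller y 83 to 95.
- ledge_edge (a point): middle of the lower front edge of a fixed dark oak ledge over the clamp: underside 250 mm above the counter, 18 mm thick; from this edge, about 10 mm in front of the arm of the lever, 45 mm back, 660 mm long; end panels at roller y -335 and 315. A vertical gripper does not fit to the lever; one leaning back to the robot by 30 to 45 degrees (fingers forward and down) does.
- kettle: steel kettle, 176 mm wide, 210 mm high, origin under its centre; bystander
- organiser: plastic compartment organiser with clip-on lid, 205 x 285 x 70 mm; bystander
- pie_dish: round glass pie dish, 224 mm wide, 40 mm high; bystander
- cup: pink ceramic cup, 76 mm wide, 85 mm high, with handle; stands behind the jaw; bystander
- scraper: steel dough scraper with wooden back, 110 x 150 x 16 mm, lying flat on the robot's side; bystander
- jar: white lidded jar, 80 mm wide, 120 mm high; bystander
- spoon: wooden spoon 220 mm long, lying flat beyond the board; bystander

How it is judged:
By the outcome, as a careful person would: the job done as asked, in the order asked, and still so for the second after the job is handed in, with the robot touching nothing.
It also fails if it takes over 69 s, if anything falls off the work surface, if the arm or the gripper's body presses on something with over 40 N, if the wrist force passes 120 N, or if a joint passes its speed limit or range.

ROBOT

A 7-joint arm with a two-finger parallel gripper is mounted at the origin on the work surface. World frame = base frame: x ahead of the robot, y to its left, z up, the work surface at z = 0. Lengths are in mm, angles in degrees, forces in N, time in s.
With the tool pointing down it reaches from about 425 to 925 mm from the base axis. Payload 6.8 kg.
Tool frame: the origin (TCP) lies at the very end of the fingers, on their centre line; the grasp point (between the pads) lies 19 mm behind it; z points along the fingers, y is the direction in which the jaws open and shut (so a half turn about z gives the same grasp; the last joint's range is limited). The gripper opens to 85 mm and grips with 20 to 120 N. Pads are 22 mm wide; open, the fingers measure 114 mm over their backs; the gripper's body (76 mm by 85 mm) begins 54 mm behind the grasp point. The pads swing forward as they close: fully open they stand 13 mm farther back than shut.
Start: joints at [62.905, 27.33, 1.283, 89.118, -0.659, 63.558, -4.761], TCP at [240.825, -630.596, 231.308] pointing down, gripper open.
Joint ranges: [-169.35, 169.35], [-19.33, 120.38], [-80.79, 83.38], [13.8, 139.57], [-78.32, 258.32], [9.67, 109.79], [-169.56, 169.56]. Speed limits (degrees/s): [136.94, 136.94, 180, 180, 180, 180, 180].

INTERFACE

Orientations are given as [roll, pitch, yaw] about the fixed x, y, z axes, in that order (R = Rz(yaw) Ry(pitch) Rx(roll)).
In Python, from plant import arm gives the robot as it stands.
- The arm moves only by the tool send_rows, never from a script. Its argument "rows" is a list of rows, each a list of 3 entries, a list of its own where there are three numbers: the closure, from -1 (fully open) to 1 (shut), so that 0 is half open, then the shift along the tool's x, y, z as a fraction of full scale, then the turn, a rotation vector about the tool's x, y, z as a fraction of full scale. A call has 1 to 12 rows; each row shifts and turns the commanded pose from where the row before left it, along the tool's axes as they then stand; what a row does not reach is not made up. Full scale, the value 1, is 6 cm for a shift and 4 degrees for a turn. A row lasts 1/8 s, in which the tool goes at most 62.5 mm and 10.7 degrees, less where a joint would pass 70% of its speed; a pose out of reach is approached as far as the arm can. A call with a number of a shift or a turn outside -1 to 1 is refused whole. A call with a gripper value outside its range is refused whole. The fingers move at their own pace and stop on an object; the grip force is fixed at half the most. Time passes only in rows, so rows that do not move let the fingers close. It gives the time, the measured TCP pose, the force and the opening at its end, in the units of the state.
- arm.observe(): the state, without advancing time (a new reading comes with each control period).
- arm.grab_frame(name): name is "side" or "top"; returns a dict with "pixels" (480x640x3 uint8, red, green, blue), "fx", "fy", "cx", "cy" (pixels), "distortion" ([k1, k2, p1, p2, k3] as OpenCV has them; the pictures are not rectified), "position" and "orientation" of the camera in the world. Camera axes: x right, y down, z forward; pixel columns grow to the right and rows downward; lengths in mm; the calibration is good to about 2 mm. A picture is of the moment at which its call begins. There is no depth.
- arm.sign_off(): hands the job in, once; it reports no verdict.
The state is a dict: "t": time; "qpos": joint angles; "joint_vel": joint speeds; "tau": joint torques, N m; "position": TCP position; "eef_rot": TCP orientation; "force": force on the tool from outside, world axes, zero at the start; "torque": the same for the moment, N m; "width": finger opening in mm.
Only numpy, scipy, OpenCV 4.12 (cv2) and the standard library are available. Lean on these libraries where they do the work, as an engineer would, in place of code of your own. Each camera call takes 0.05 s, during which the arm holds its last target.

## Working session

There is one attempt and no reset: what is moved stays moved. The work goes in short steps, Python scripts to look and compute and a tool call to move; the robot and the scene stay as the last step left them, time stands still between calls to the robot, and variables do not carry over. Pictures are saved under pics/ and viewed, and the job is handed in when it is done.

Besides the shell and the picture viewer there is one more tool, called after "Emit:" as name([rows], argument=value, ...), one row to a line, values as JSON. send_rows: Moves the arm, as the interface text tells. Shift numbers are shares of 6 cm and turn numbers shares of 4 degrees, none past 1 either way. Its arguments: {"type":"object","properties":{"rows":{"type":"array"}},"required":["rows"]}

```bash
mkdir -p pics; ls
python3 - <<'E'
from plant import arm
import cv2
s=arm.observe(); print({k:s[k] for k in ('t','position','eef_rot','force','width')})
for n in('side','top'):
    f=arm.grab_frame(n); cv2.imwrite(f'pics/{n}0.png',f['pixels'][:,:,::-1])
    print(n,{k:f[k] for k in f if k!='pixels'})
E
```

```text
pics
{'t': 0.0, 'position': array([ 240.57100896, -630.035075  ,  230.31405311]), 'eef_rot': array([-1.79893712e+02,  8.54336676e-03,  2.09016685e+01]), 'force': array([ 0.82348783, -0.00607658, -0.07631249]), 'width': 85.2734055065482}
side {'fx': 461.0725331978809, 'fy': 461.0725331978809, 'cx': 325.38818400723557, 'cy': 243.39076439508216, 'distortion': array([0.02522731, 0.        , 0.        , 0.        , 0.        ]), 'position': array([1070.4062062 ,  924.42065164, 1023.6787882 ]), 'orientation': array([-128.6790784 ,   -0.87740609,  152.72790604])}
top {'fx': 622.8243889045032, 'fy': 622.8243889045032, 'cx': 314.1148056953749, 'cy': 243.26665127949053, 'distortion': array([-0.12624738,  0.        ,  0.        ,  0.        ,  0.        ]), 'position': array([ 370.476654  ,  -43.39536124, 1947.61241317]), 'orientation': array([-174.56316709,    0.66263885,  -89.44084247])}
```

View pics/side0.png

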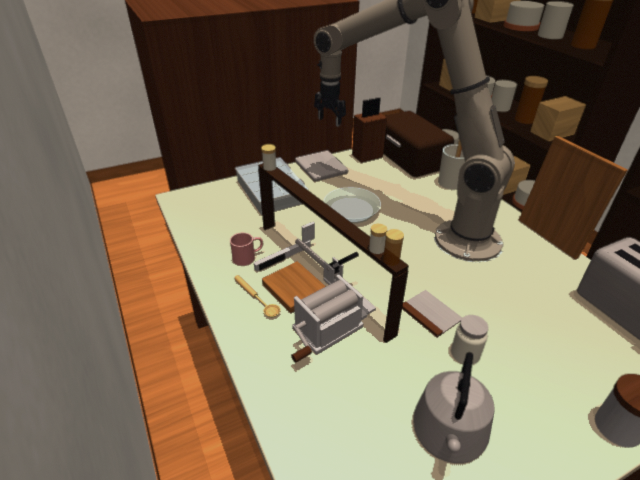

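View pics/top0.png

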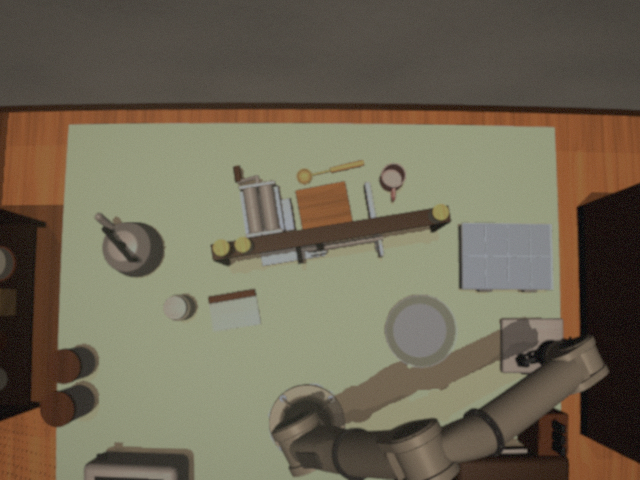

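The top view has world +x up and +y left. The roller is at about (262,215), the board at (324,206), the jaw bar at about (373,220), and the lever bar at about (313,252). I'll zoom in on these.

```bash
cat > h.py <<'E'
import numpy as np, cv2
from scipy.spatial.transform import Rotation as R
def cam(f):
    K=np.array([[f['fx'],0,f['cx']],[0,f['fy'],f['cy']],[0,0,1]])
    M=R.from_euler('xyz',f['orientation'],degrees=True).as_matrix()
    return K,np.array(f['distortion']),M,np.array(f['position'])
def ray(f,uv):
    K,d,M,p=cam(f)
    q=cv2.undistortPoints(np.array([[uv]],float),K,d)[0,0]
    return p,M@np.array([q[0],q[1],1])
def atz(f,uv,z):
    p,v=ray(f,uv); return p+v*(z-p[2])/v[2]
def proj(f,P):
    K,d,M,p=cam(f)
    c=(np.atleast_2d(P)-p)@M
    return cv2.projectPoints(c,np.zeros(3),np.zeros(3),K,d)[0][:,0]
def crop(f,x0,y0,w,h,s,name):
    im=f['pixels'][y0:y0+h,x0:x0+w,::-1]
    cv2.imwrite(name,cv2.resize(im,None,fx=s,fy=s,interpolation=cv2.INTER_CUBIC))
E
python3 - <<'E'
from plant import arm
from h import *
import pickle
f=arm.grab_frame('side'); g=arm.grab_frame('top'); pickle.dump((f,g),open('fr0.pkl','wb'))
crop(f,220,130,200,150*1+80,4,'pics/s1.png') if 0 else crop(f,225,210,190,150,4,'pics/s1.png')
crop(g,200,150,260,130,3,'pics/t1.png')
E
```

```text
(no output)
```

View pics/s1.png

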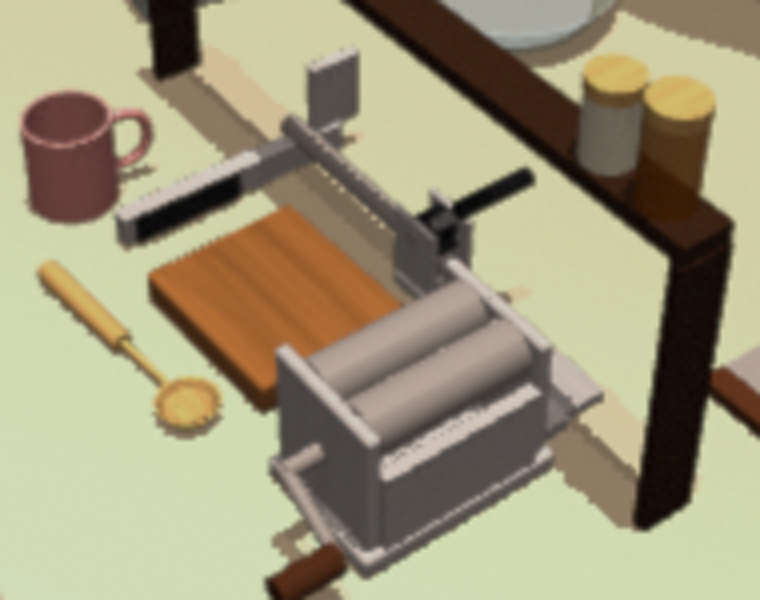

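View pics/t1.png

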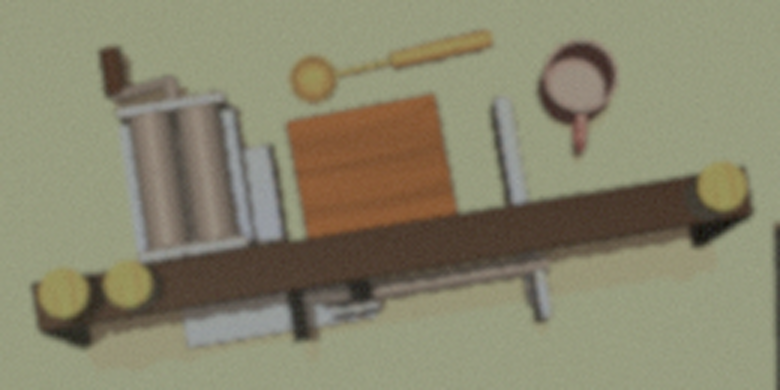

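Run:
```python
from h import *
import pickle
f,g=pickle.load(open('fr0.pkl','rb'))
crop(f,285,215,85,75,9,'pics/s2.png')
crop(g,255,230,100,50,8,'pics/t2.png')
crop(f,250,220,80,70,9,'pics/s3.png')
```

```text
(no output)
```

View pics/s2.png

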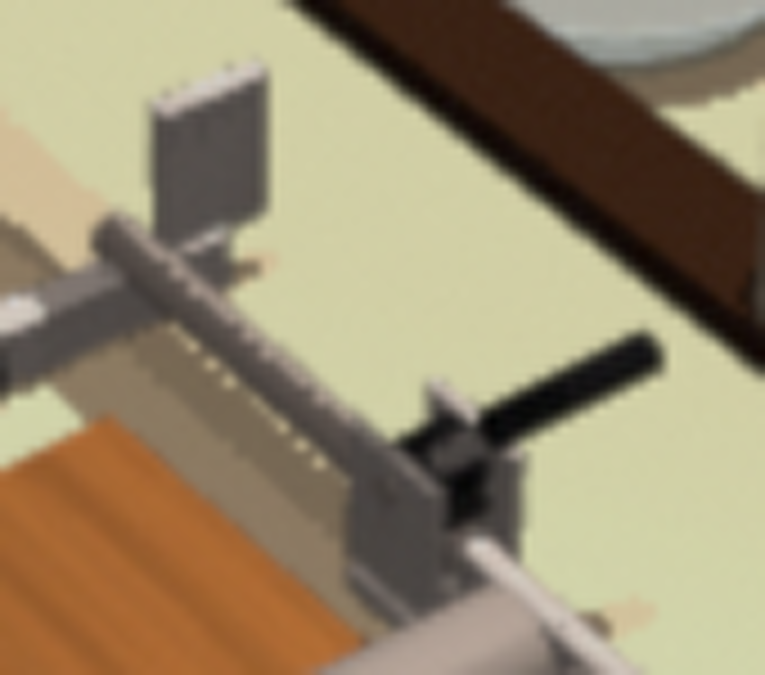

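View pics/t2.png

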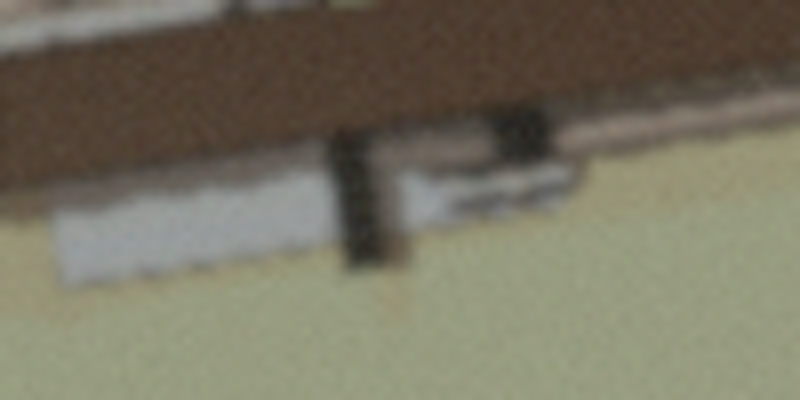

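View pics/s3.png

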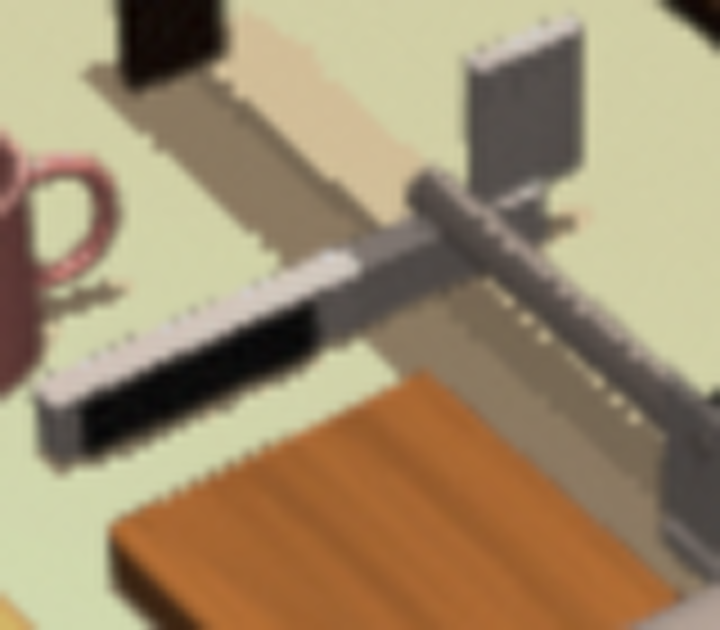

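```bash
cat > fit.py <<'E'
from h import *
import pickle
from scipy.optimize import least_squares
f,g=pickle.load(open('fr0.pkl','rb'))
def px(off,s,p): return np.array(off)+(np.array(p)+.5)/s-.5
S2=lambda *p: px((285,215),9,p); S3=lambda *p: px((250,220),9,p); T1=lambda *p: px((200,150),3,p); T2=lambda *p: px((255,230),8,p)
S1=lambda *p: px((225,210),4,p)
c,s_=np.cos(np.radians(50)),np.sin(np.radians(50))
def obs(q):
    X,Y,yaw,jy,lx,pxx=q
    return [
 ('barfar',f,(80,jy,34),S3(83,405)),
 ('platefar',f,(pxx+25,jy-22+12 if 0 else PY(jy),100),S3(478,74)),
 ('platenear',f,(pxx-25,PY(jy),100),S3(582,30)),
 ('cheek',f,(-79,55,74),S2(443,498)),
 ('gripend',f,(-145,30+90*c,60+90*s_),S2(650,352)),
 ('gripendT',g,(-145,30+90*c,60+90*s_),T2(364,264)),
 ('bf+',g,(80,jy,34),T1(495,99)),
 ('bf-',g,(80,jy-22,34),T1(511,98)),
 ('bn+',g,(-140,jy,34),T1(537,321)),
 ('bn-',g,(-140,jy-22,34),T1(549,320)),
 ('ledgeL',g,(lx,320,268),T1(42,322)),
 ('ledgeR',g,(lx,-340,268),T1(750,212)),
 ('ledgeLb',g,(lx+45,320,268),T1(34,285)),
 ('ledgeRb',g,(lx+45,-340,268),T1(744,166)),
 ('ledgeLs',f,(lx+45,320,250),S1(668,262)),
 ]
off=[0]
def PY(jy): return jy+off[0]
def W(q,P):
    a=np.radians(q[2]); P=np.array(P,float)
    return np.array([q[0]+np.cos(a)*P[0]-np.sin(a)*P[1],q[1]+np.sin(a)*P[0]+np.cos(a)*P[1],P[2]])
def res(q):
    off[0]=q[6]
    return np.concatenate([proj(fr,W(q,P))[0]-u for _,fr,P,u in obs(q[:6])])
if __name__=='__main__':
    r=least_squares(res,[680,0,10,-90,-110,-100,-10],loss='soft_l1')
    print(r.x.round(2))
    off[0]=r.x[6]
    for (n,_,P,u),e in zip(obs(r.x[:6]),res(r.x).reshape(-1,2)): print(n,u.round(1),e.round(2),W(r.x,P).round(1))
    pickle.dump(r.x,open('q.pkl','wb'))
    for n,P in [('pivot',(-100,30,60)),('grip',(-110,30+90*c,60+90*s_)),('plate',(r.x[5],r.x[3]+r.x[6]-12,75))]: print(n,W(r.x,P).round(1))
    for uv in [T1(288,122),T1(434,96),T1(455,212)]: print('board',atz(g,uv,30).round(1))
    def rl(p):
        a=np.radians(r.x[2]); d=p[:2]-r.x[:2]; return (d@[np.cos(a),np.sin(a)]).round(1),(d@[-np.sin(a),np.cos(a)]).round(1)
    for uv in [T1(288,122),T1(434,96),T1(455,212)]: print('board roller',rl(atz(g,uv,30)))
    for uv in [S3(425,372),S3(112,530)]: print('board side roller',rl(atz(f,uv,30)))
    for uv in [T1(270,147),T1(283,240)]: print('foot edge z~30',rl(atz(g,uv,32)))
E
python3 fit.py
```

```text
[ 636.94  -44.31    9.51 -143.87  -99.4  -126.83    0.68]
barfar [258.8 264.6] [-2.44 -0.91] [ 739.6 -173.    34. ]
platefar [302.7 227.8] [-0.29  0.12] [ 560.2 -202.4  100. ]
platenear [314.2 222.9] [ 0.3  -0.13] [ 510.8 -210.6  100. ]
cheek [333.8 269.9] [-0.92 -1.41] [549.9  -3.1  74. ]
gripend [356.8 253.7] [ 0.36 -1.32] [479.4  18.4 128.9]
gripendT [300.1 262.6] [0.49 2.35] [479.4  18.4 128.9]
bf+ [364.7 182.7] [-0.74  1.26] [ 739.6 -173.    34. ]
bf- [370.  182.3] [0.88 0.51] [ 743.2 -194.7   34. ]
bn+ [378.7 256.7] [-3.06 -3.25] [ 522.6 -209.3   34. ]
bn- [382.7 256.3] [-0.03 -4.04] [ 526.3 -231.    34. ]
ledgeL [213.7 257. ] [-1.74  1.54] [486.  254.9 268. ]
ledgeR [449.7 220.3] [1.59 0.44] [ 595.1 -396.1  268. ]
ledgeLb [211.  244.7] [-1.37 -2.4 ] [530.4 262.3 268. ]
ledgeRb [447.7 205. ] [ 0.67 -0.34] [ 639.4 -388.6  268. ]
ledgeLs [391.6 275.1] [0.55 2.16] [530.4 262.3 250. ]
pivot [533.4 -31.2  60. ]
grip [513.9  24.2 128.9]
plate [ 537.5 -218.3   75. ]
board [718.3  39.8  30. ]
board [ 747. -112.   30.]
board [ 625.3 -134.3   30. ]
board roller (np.float64(94.1), np.float64(69.5))
board roller (np.float64(97.4), np.float64(-84.9))
board roller (np.float64(-26.4), np.float64(-86.8))
board side roller (np.float64(-36.4), np.float64(-82.5))
board side roller (np.float64(99.1), np.float64(-76.4))
foot edge z~30 (np.float64(70.7), np.float64(92.0))
foot edge z~30 (np.float64(-27.5), np.float64(93.4))
```

```bash
sed -i "s/^ ('bn+'.*/ ('pn+',g,(pxx-25,PY(jy),100),T1(537,321)),/; s/^ ('bn-'.*/ ('pn-',g,(pxx-25,PY(jy)-12,100),T1(549,320)),/; s/lx,320/lx,315/; s/lx,-340/lx,-335/; s/lx+45,320/lx+45,315/; s/lx+45,-340/lx+45,-335/" fit.py; python3 fit.py
```

```text
[ 639.27  -43.09    9.69 -143.34 -102.87 -132.42   -1.72]
barfar [258.8 264.6] [-2.99 -0.29] [ 742.2 -170.9   34. ]
platefar [302.7 227.8] [ 0.12 -0.36] [ 557.8 -204.2  100. ]
platenear [314.2 222.9] [ 0.67 -0.62] [ 508.5 -212.6  100. ]
cheek [333.8 269.9] [-1.41 -1.01] [552.1  -2.2  74. ]
gripend [356.8 253.7] [-0.12 -0.99] [481.6  19.1 128.9]
gripendT [300.1 262.6] [0.25 1.62] [481.6  19.1 128.9]
bf+ [364.7 182.7] [-1.4   0.42] [ 742.2 -170.9   34. ]
bf- [370.  182.3] [ 0.21 -0.35] [ 745.9 -192.6   34. ]
pn+ [378.7 256.7] [-0.05 -0.25] [ 508.5 -212.6  100. ]
pn- [382.7 256.3] [-0.08 -0.56] [ 510.5 -224.4  100. ]
ledgeL [213.7 257. ] [-0.01  2.  ] [484.9 250.1 268. ]
ledgeR [449.7 220.3] [-0.38  0.72] [ 594.2 -390.6  268. ]
ledgeLb [211.  244.7] [ 0.3  -1.94] [529.2 257.7 268. ]
ledgeRb [447.7 205. ] [-1.34 -0.06] [ 638.6 -383.   268. ]
ledgeLs [391.6 275.1] [-0.08  0.87] [529.2 257.7 250. ]
pivot [535.6 -30.3  60. ]
grip [516.1  25.  128.9]
plate [ 535.2 -220.2   75. ]
board [718.3  39.8  30. ]
board [ 747. -112.   30.]
board [ 625.3 -134.3   30. ]
board roller (np.float64(91.9), np.float64(68.4))
board roller (np.float64(94.6), np.float64(-86.1))
board roller (np.float64(-29.1), np.float64(-87.5))
board side roller (np.float64(-39.2), np.float64(-83.2))
board side roller (np.float64(96.4), np.float64(-77.6))
foot edge z~30 (np.float64(68.5), np.float64(90.9))
foot edge z~30 (np.float64(-29.7), np.float64(92.7))
```

```bash
cat > plan.py <<'E'
import sys,pickle
from h import *
from fit import W
q=pickle.load(open('q.pkl','rb'))
def Rt(lean,yaw=None):
    yaw=q[2] if yaw is None else yaw
    return (R.from_euler('z',yaw,degrees=True)*R.from_euler('y',-lean,degrees=True)*R.from_euler('x',180,degrees=True))
def inv(p):
    a=np.radians(q[2]); d=np.array(p[:2])-q[:2]; return np.array([d@[np.cos(a),np.sin(a)],d@[-np.sin(a),np.cos(a)],p[2]])
def rep(s):
    r=R.from_euler('xyz',s['eef_rot'],degrees=True)
    a=np.radians(q[2]); F=s['force']
    print('t %.2f'%s['t'],'roller xyz',inv(s['position']).round(1),'eul',s['eef_rot'].round(1),'F roller',np.round([F[0]*np.cos(a)+F[1]*np.sin(a),-F[0]*np.sin(a)+F[1]*np.cos(a),F[2]],1),'w %.1f'%s['width'])
def to(s,P,lean=40):
    r=R.from_euler('xyz',s['eef_rot'],degrees=True)
    d=W(q,P)-s['position']
    rv=np.degrees((r.inv()*Rt(lean)).as_rotvec())
    print(P,'shift now-tool/60',(r.inv().apply(d)/60).round(2),'in target-tool/60',(Rt(lean).inv().apply(d)/60).round(2),'turn/4',(rv/4).round(2))
if __name__=='__main__':
    from plant import arm
    s=arm.observe(); rep(s)
    for a in sys.argv[1:]: to(s,[float(v) for v in a.split(',')])
E
python3 plan.py -128,-215,150 -128,-215,62
python3 - <<'E'
import pickle
from h import *
f,g=pickle.load(open('fr0.pkl','rb'))
for n,u in [('dish',(420,330)),('org c',(461,290)),('org c2',(551,222))]: print(n,atz(g,u,40).round())
E
```

```text
t 0.20 roller xyz [-491.7 -511.7  230.7] eul [-179.9    0.    20.9] F roller [ 0.3  0.3 -0.4] w 85.6
[-128.0, -215.0, 150.0] shift now-tool/60 [ 6.91 -3.67  1.35] in target-tool/60 [ 3.78 -4.95  4.93] turn/4 [-0.99  9.97  2.68]
[-128.0, -215.0, 62.0] shift now-tool/60 [ 6.91 -3.67  2.82] in target-tool/60 [ 2.84 -4.95  6.05] turn/4 [-0.99  9.97  2.68]
dish [ 289. -345.   40.]
org c [ 412. -472.   40.]
org c2 [ 625. -761.   40.]
```

Emit:
send_rows([
  [1,[0,0,0],[-0.09,0.91,0.24]],
  [1,[0,0,0],[-0.09,0.91,0.24]],
  [1,[0,0,0],[-0.09,0.91,0.24]],
  [1,[0,0,0],[-0.09,0.91,0.24]],
  [1,[0,0,0],[-0.09,0.91,0.24]],
  [1,[0,0,0],[-0.09,0.91,0.24]],
  [1,[0,0,0],[-0.09,0.91,0.24]],
  [1,[0,0,0],[-0.09,0.91,0.24]],
  [1,[0,0,0],[-0.09,0.91,0.24]],
  [1,[0,0,0],[-0.09,0.91,0.24]],
  [1,[0,0,0],[-0.09,0.91,0.24]],
])

```text
t: 1.58
position: [240.6, -630.6, 231.1]
eef_rot: [179.9, -40.3, 9.9]
force: [0.4, -0.2, -0.2]
width: -0.2
```

```bash
python3 plan.py -128,-230,150 -128,-215,62
```

```text
t 1.57 roller xyz [-491.9 -512.1  231.1] eul [179.9 -40.3   9.9] F roller [ 0.3 -0.2 -0.2] w -0.2
[-128.0, -230.0, 150.0] shift now-tool/60 [ 3.76 -4.69  4.95] in target-tool/60 [ 3.78 -4.7   4.93] turn/4 [-0.   -0.07  0.03]
[-128.0, -215.0, 62.0] shift now-tool/60 [ 2.82 -4.94  6.07] in target-tool/60 [ 2.83 -4.95  6.06] turn/4 [-0.   -0.07  0.03]
```

Emit:
send_rows([
  [1,[0.31,-0.39,0.41],[0,0,0]],
  [1,[0.31,-0.39,0.41],[0,0,0]],
  [1,[0.31,-0.39,0.41],[0,0,0]],
  [1,[0.31,-0.39,0.41],[0,0,0]],
  [1,[0.31,-0.39,0.41],[0,0,0]],
  [1,[0.31,-0.39,0.41],[0,0,0]],
  [1,[0.31,-0.39,0.41],[0,0,0]],
  [1,[0.31,-0.39,0.41],[0,0,0]],
  [1,[0.31,-0.39,0.41],[0,0,0]],
  [1,[0.31,-0.39,0.41],[0,0,0]],
  [1,[0.31,-0.39,0.41],[0,0,0]],
  [1,[0.31,-0.39,0.41],[0,-0.07,0]],
])

```text
t: 3.08
position: [549.0, -291.7, 149.0]
eef_rot: [179.9, -39.9, 9.9]
force: [0.1, -1.3, 0.4]
width: 0.2
```

```bash
python3 plan.py -128,-215,62
python3 - <<'E'
from plant import arm
from h import *
import pickle
f=arm.grab_frame('side'); g=arm.grab_frame('top'); pickle.dump((f,g),open('fr1.pkl','wb'))
crop(f,225,150,200,150,4,'pics/s4.png')
crop(g,200,150,260,160,3,'pics/t4.png')
E
```

```text
t 3.08 roller xyz [-130.8 -229.8  149. ] eul [179.9 -39.9   9.9] F roller [-0.1 -1.3  0.4] w 0.2
[-128.0, -215.0, 62.0] shift now-tool/60 [-0.89 -0.25  1.14] in target-tool/60 [-0.9  -0.25  1.14] turn/4 [-0.    0.03  0.04]
```

View pics/s4.png

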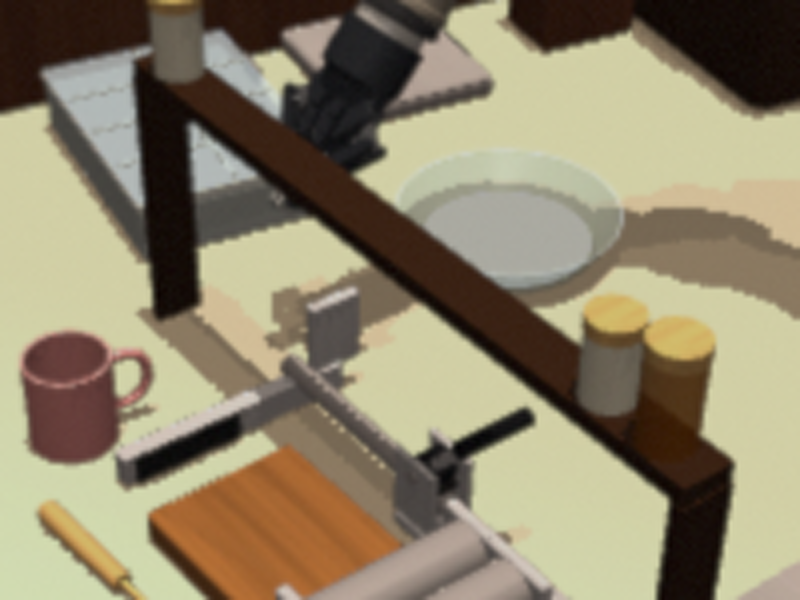

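View pics/t4.png

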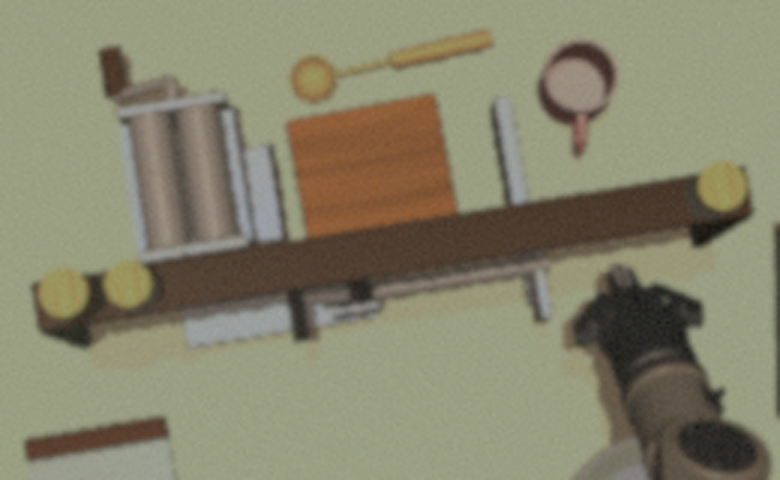

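The closed finger tip is at top crop (620,270), level with the push plate (540,295) and clear of the ledge. The gripper's knuckles stick out to about ±60 mm, roughly 65 mm behind the tip. I'll set the TCP at z 68 so they pass over the plate top.

```bash
python3 plan.py -118,-212,68
```

```text
t 3.17 roller xyz [-128.2 -225.5  149.4] eul [-179.9  -40.    10.3] F roller [ 0.3  0.7 -0.3] w -0.2
[-118.0, -212.0, 68.0] shift now-tool/60 [-0.74 -0.22  1.15] in target-tool/60 [-0.74 -0.22  1.15] turn/4 [-0.11  0.01  0.11]
```

Emit:
send_rows([
  [1,[-0.15,-0.04,0.23],[0,0,0.02]],
  [1,[-0.15,-0.04,0.23],[0,0,0.02]],
  [1,[-0.15,-0.04,0.23],[0,0,0.02]],
  [1,[-0.15,-0.04,0.23],[0,0,0.02]],
  [1,[-0.14,-0.06,0.23],[0,0,0.03]],
  [1,[0,0,0],[0,0,0]],
])

```text
t: 3.92
position: [557.2, -286.7, 77.3]
eef_rot: [-178.5, -39.1, 9.2]
force: [0.4, -0.6, -0.2]
width: -0.0
```

```bash
python3 plan.py -118,-171,68 -118,-95,68
```

```text
t 3.92 roller xyz [-121.9 -226.3   77.3] eul [-178.5  -39.1    9.2] F roller [ 0.3 -0.6 -0.2] w -0.0
[-118.0, -171.0, 68.0] shift now-tool/60 [-0.05 -0.92  0.18] in target-tool/60 [-0.05 -0.92  0.16] turn/4 [-0.29  0.22 -0.1 ]
[-118.0, -95.0, 68.0] shift now-tool/60 [-0.06 -2.18  0.21] in target-tool/60 [-0.05 -2.19  0.16] turn/4 [-0.29  0.22 -0.1 ]
```

```bash
python3 -c "
from plant import arm
s=arm.observe();print(s['qpos'].round(1),s['joint_vel'].round(1),s['tau'].round(1))"; python3 plan.py
```

```text
[ 64.4  34.7 -35.7 121.9 -78.3   9.7  34.1] [ 0.3 -1.2 -0.9  0.3  0.1  0.2  0.2] [ -0.  -48.7  -8.8 -16.1  -0.4   1.5   0. ]
t 3.92 roller xyz [-121.9 -226.3   77.3] eul [-178.5  -39.1    9.2] F roller [ 0.3 -0.6 -0.2] w -0.0
```

Emit:
send_rows([
  [1,[0,0,0],[0,0,0]],
])

```text
t: 4.05
position: [557.2, -286.3, 78.2]
eef_rot: [-178.6, -39.2, 9.3]
force: [-0.1, -0.3, 0.9]
width: -0.0
```

```bash
python3 plan.py;  python3 -c "
from plant import arm
s=arm.observe();print(s['qpos'].round(1),s['joint_vel'].round(1),s['tau'].round(1))"
```

```text
t 4.05 roller xyz [-121.8 -225.9   78.2] eul [-178.6  -39.2    9.3] F roller [-0.2 -0.2  0.9] w -0.0
[ 64.4  34.7 -35.8 121.9 -78.3   9.7  34.1] [ 0.2 -0.5 -0.2  0.2  0.1 -0.   0.4] [  0.  -48.9  -8.9 -16.   -0.4   1.5  -0. ]
```

Joints 5 and 6 are at their limits with the 40° lean this far to the side. The push plate needs less lean, so I'll go back to about 22°, which still clears the ledge.

Emit:
send_rows([
  [1,[0,0,0],[0,-0.9,0]],
  [1,[0,0,0],[0,-0.9,0]],
  [1,[0,0,0],[0,-0.9,0]],
  [1,[0,0,0],[0,-0.9,0]],
  [1,[0,0,0],[0,-0.9,0]],
  [1,[0,0,0],[0,0,0]],
])

```text
t: 4.8
position: [559.0, -284.6, 79.0]
eef_rot: [-178.9, -21.3, 10.1]
force: [0.9, -0.2, 0.1]
width: 0.2
```

```bash
sed -i "s/def to(s,P,lean=40)/def to(s,P,lean=float(__import__('os').environ.get('LEAN',40)))/" plan.py; LEAN=22 python3 plan.py -118,-212,68 -118,-171,68;  python3 -c "
from plant import arm
s=arm.observe();print(s['qpos'].round(1))"
```

```text
t 4.80 roller xyz [-119.7 -224.6   79. ] eul [-178.9  -21.3   10.1] F roller [ 0.8 -0.4  0.1] w 0.2
[-118.0, -212.0, 68.0] shift now-tool/60 [-0.04 -0.21  0.19] in target-tool/60 [-0.04 -0.21  0.18] turn/4 [-0.3   0.18  0.09]
[-118.0, -171.0, 68.0] shift now-tool/60 [-0.03 -0.89  0.2 ] in target-tool/60 [-0.04 -0.89  0.18] turn/4 [-0.3   0.18  0.09]
[ 22.4  28.6   7.7 115.6 -43.3  26.2 -13.4]
```

Emit:
send_rows([
  [1,[0,-0.14,0.06],[-0.1,0.05,0]],
  [1,[-0.01,-0.14,0.06],[-0.1,0.05,0]],
  [1,[-0.01,-0.14,0.06],[-0.1,0.05,0]],
  [1,[-0.01,-0.14,0],[0,0,0]],
  [1,[0,-0.14,0],[0,0,0]],
  [1,[0,0,0],[0,0,0]],
])

```text
t: 5.55
position: [551.8, -243.3, 67.4]
eef_rot: [180.0, -21.8, 9.9]
force: [-0.9, -0.2, -0.4]
width: -0.0
```

```bash
LEAN=22 python3 plan.py -118,-95,68
python3 - <<'E'
from plant import arm
from h import *
f=arm.grab_frame('side'); g=arm.grab_frame('top')
crop(f,265,180,100,75,8,'pics/s5.png')
crop(g,300,200,160,100,5,'pics/t5.png')
E
```

```text
t 5.55 roller xyz [-119.9 -182.7   67.4] eul [180.  -21.8   9.9] F roller [-0.9 -0.  -0.4] w -0.0
[-118.0, -95.0, 68.0] shift now-tool/60 [ 0.04 -1.46  0.  ] in target-tool/60 [ 0.03 -1.46  0.  ] turn/4 [-0.01  0.06  0.04]
```

View pics/s5.png

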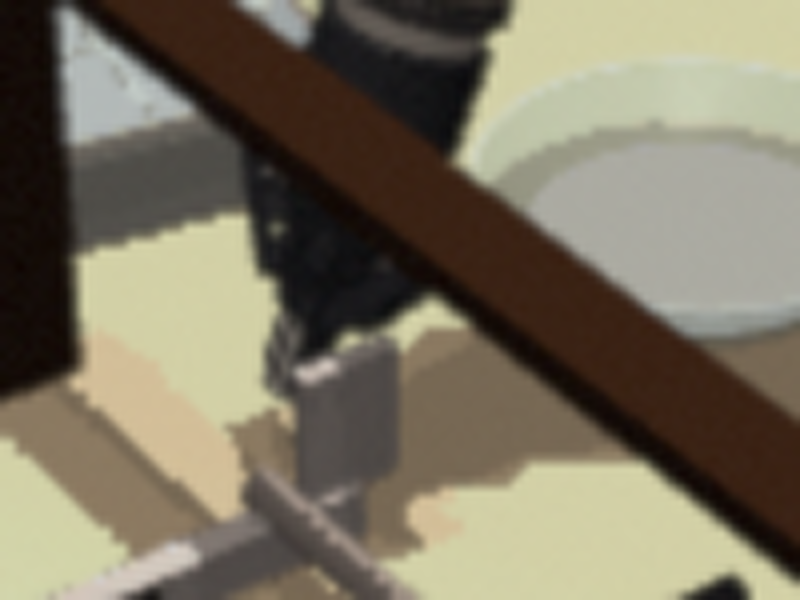

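View pics/t5.png

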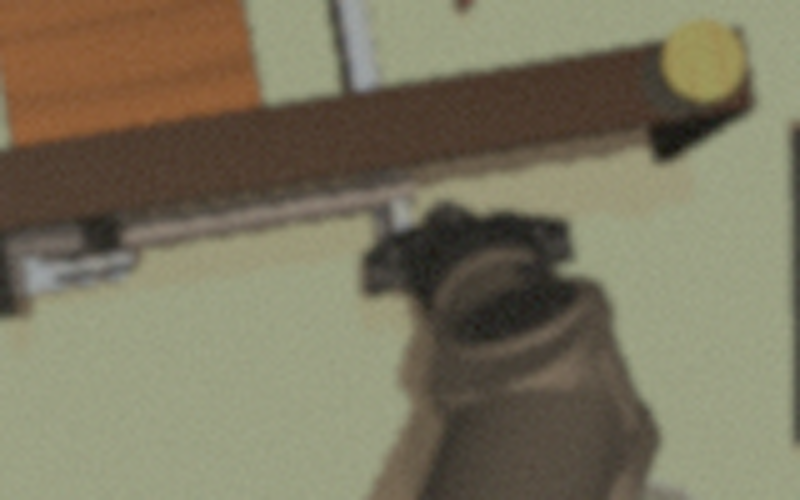

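The finger is just short of the plate at side crop (285,350), with the plate at (300–390, 345–480). It's a little far in +x, so I'll come back about 9 mm before touching.

```bash
LEAN=22 python3 plan.py -130,-182,68 -130,-168,68
```

```text
t 5.65 roller xyz [-119.9 -183.8   67.6] eul [179.9 -21.8   9.8] F roller [-0.3  0.3  0.2] w -0.2
[-130.0, -182.0, 68.0] shift now-tool/60 [-0.15 -0.03 -0.07] in target-tool/60 [-0.15 -0.03 -0.07] turn/4 [0.01 0.06 0.03]
[-130.0, -168.0, 68.0] shift now-tool/60 [-0.15 -0.26 -0.07] in target-tool/60 [-0.15 -0.26 -0.07] turn/4 [0.01 0.06 0.03]
```

Emit:
send_rows([
  [1,[-0.08,0,-0.03],[0,0,0]],
  [1,[-0.07,0,-0.03],[0,0,0]],
  [1,[0,-0.06,0],[0,0,0]],
  [1,[0,-0.06,0],[0,0,0]],
  [1,[0,-0.06,0],[0,0,0]],
  [1,[0,-0.06,0],[0,0,0]],
  [1,[0,-0.06,0],[0,0,0]],
])

```text
t: 6.52
position: [539.3, -228.4, 67.4]
eef_rot: [179.9, -21.8, 9.8]
force: [0.7, -2.3, -0.9]
width: -0.2
```

```bash
python3 plan.py
```

```text
t 6.53 roller xyz [-129.7 -165.8   67.4] eul [179.9 -21.8   9.8] F roller [ 0.3 -2.4 -0.9] w -0.2
```

Emit:
send_rows([
  [1,[0,-0.06,0],[0,0,0]],
  [1,[0,-0.06,0],[0,0,0]],
  [1,[0,-0.06,0],[0,0,0]],
  [1,[0,-0.06,0],[0,0,0]],
  [1,[0,-0.06,0],[0,0,0]],
  [1,[0,-0.06,0],[0,0,0]],
  [1,[0,-0.06,0],[0,0,0]],
  [1,[0,-0.06,0],[0,0,0]],
  [1,[0,-0.06,0],[0,0,0]],
  [1,[0,-0.06,0],[0,0,0]],
])

```text
t: 7.78
position: [533.1, -192.4, 67.3]
eef_rot: [179.9, -21.7, 9.8]
force: [0.7, -2.6, 1.3]
width: -0.1
```

```bash
python3 plan.py
```

```text
t 7.78 roller xyz [-129.8 -129.3   67.3] eul [179.9 -21.7   9.8] F roller [ 0.2 -2.7  1.3] w -0.1
```

Emit:
send_rows([
  [1,[0,-0.05,0],[0,0,0]],
  [1,[0,-0.05,0],[0,0,0]],
  [1,[0,-0.05,0],[0,0,0]],
  [1,[0,-0.05,0],[0,0,0]],
])

```text
t: 8.28
position: [531.2, -181.5, 67.4]
eef_rot: [179.9, -21.8, 9.8]
force: [0.8, -3.4, -0.4]
width: -0.0
```

```bash
python3 plan.py
python3 - <<'E'
from plant import arm
from h import *
f=arm.grab_frame('side'); g=arm.grab_frame('top')
crop(f,245,210,120,90,6,'pics/s6.png')
crop(g,230,150,200,130,4,'pics/t6.png')
E
```

```text
t 8.28 roller xyz [-129.9 -118.3   67.4] eul [179.9 -21.8   9.8] F roller [ 0.2 -3.5 -0.4] w -0.0
```

View pics/s6.png

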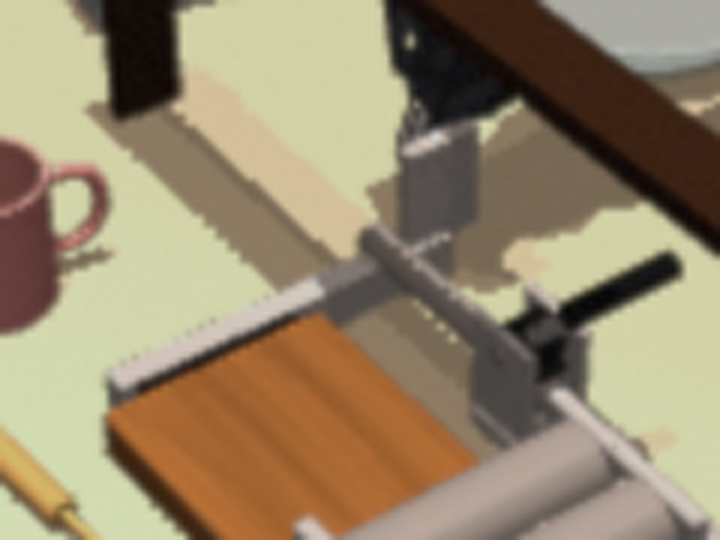

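View pics/t6.png

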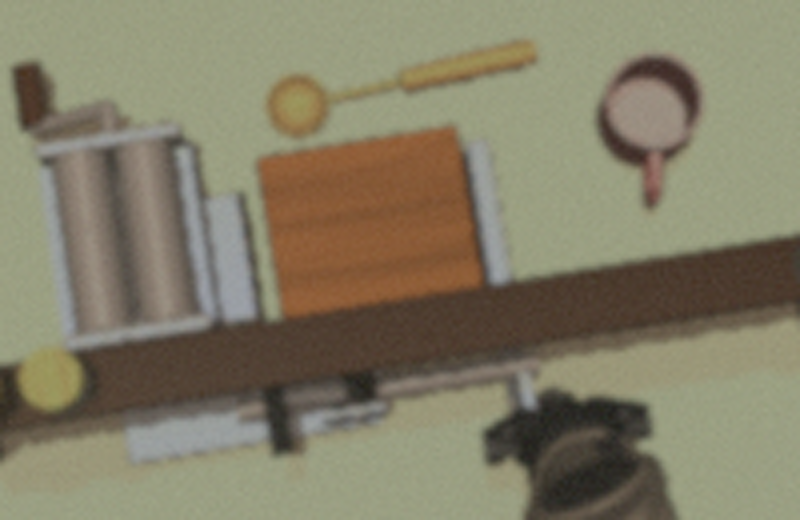

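The jaw is just short of the board, and about 15 mm of gap remains at the foot (top crop x 255 vs 275). I'll keep pushing more slowly.

Emit:
send_rows([
  [1,[0,-0.03,0],[0,0,0]],
  [1,[0,-0.03,0],[0,0,0]],
  [1,[0,-0.03,0],[0,0,0]],
  [1,[0,-0.03,0],[0,0,0]],
  [1,[0,-0.03,0],[0,0,0]],
  [1,[0,-0.03,0],[0,0,0]],
])

```text
t: 9.12
position: [529.3, -170.5, 67.4]
eef_rot: [179.9, -21.8, 9.8]
force: [1.4, -4.7, 1.3]
width: -0.2
```

```bash
python3 plan.py
```

```text
t 9.12 roller xyz [-129.9 -107.1   67.4] eul [179.9 -21.8   9.8] F roller [ 0.6 -4.9  1.3] w -0.2
```

Emit:
send_rows([
  [1,[0,-0.03,0],[0,0,0]],
  [1,[0,-0.03,0],[0,0,0]],
  [1,[0,-0.03,0],[0,0,0]],
  [1,[0,-0.03,0],[0,0,0]],
])

```text
t: 9.62
position: [528.7, -167.4, 67.6]
eef_rot: [179.6, -21.8, 9.6]
force: [4.0, -15.6, -5.9]
width: -0.1
```

```bash
python3 plan.py
```

```text
t 9.62 roller xyz [-130.  -103.9   67.6] eul [179.6 -21.8   9.6] F roller [  1.3 -16.   -5.9] w -0.1
```

```bash
python3 plan.py
python3 - <<'E'
from plant import arm
from h import *
f=arm.grab_frame('side'); g=arm.grab_frame('top')
crop(f,255,240,100,75,8,'pics/s7.png')
crop(g,260,165,120,80,6,'pics/t7.png')
E
python3 plan.py
```

```text
t 9.62 roller xyz [-130.  -103.9   67.6] eul [179.6 -21.8   9.6] F roller [  1.3 -16.   -5.9] w -0.1
t 9.72 roller xyz [-129.9 -104.    67.6] eul [179.6 -21.8   9.6] F roller [  1.9 -13.8  -4.5] w -0.1
```

View pics/s7.png

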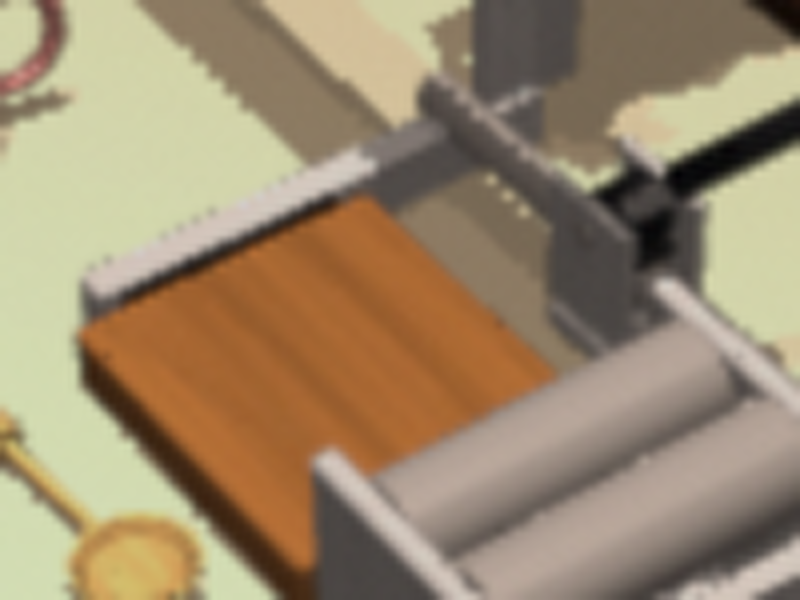

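View pics/t7.png

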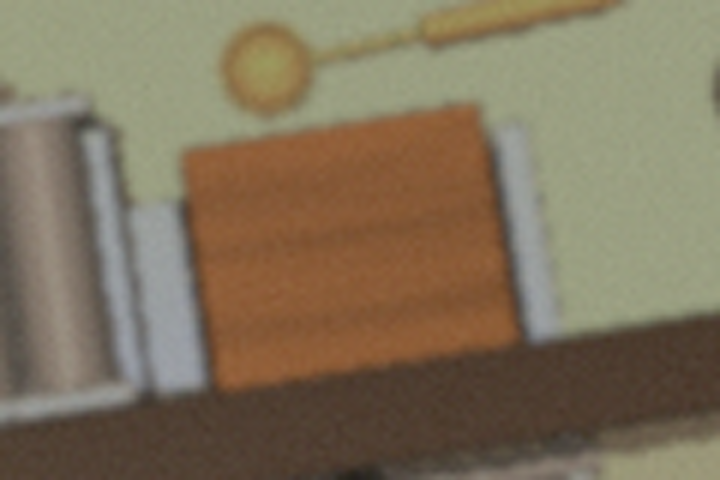

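Both sides now show only thin dark rubber lines, at the foot around crop x 185–210 and at the jaw around 490–520. Resistance is about 15 N. I'll press a little more to make sure the board is square and home.

Emit:
send_rows([
  [1,[0,-0.03,0],[0,0,0]],
  [1,[0,-0.03,0],[0,0,0]],
  [1,[0,0,0],[0,0,0]],
])

```text
t: 10.1
position: [528.6, -167.4, 67.8]
eef_rot: [179.3, -21.9, 9.5]
force: [6.9, -21.1, -9.6]
width: 0.0
```

```bash
python3 plan.py
```

```text
t 10.10 roller xyz [-130.  -104.    67.8] eul [179.3 -21.9   9.5] F roller [  3.2 -21.9  -9.6] w 0.0
```

Emit:
send_rows([
  [1,[0,-0.03,0],[0,0,0]],
  [1,[0,-0.03,0],[0,0,0]],
  [1,[0,0,0],[0,0,0]],
])

```text
t: 10.48
position: [528.6, -167.5, 68.0]
eef_rot: [179.0, -21.9, 9.3]
force: [9.3, -27.4, -15.1]
width: -0.2
```

```bash
python3 plan.py
python3 - <<'E'
from plant import arm
from h import *
f=arm.grab_frame('side'); g=arm.grab_frame('top')
crop(f,255,240,100,75,8,'pics/s8.png')
crop(g,260,165,120,80,6,'pics/t8.png')
E
```

```text
t 10.47 roller xyz [-130. -104.   68.] eul [179.  -21.9   9.3] F roller [  4.6 -28.6 -15.1] w -0.2
```

View pics/t8.png

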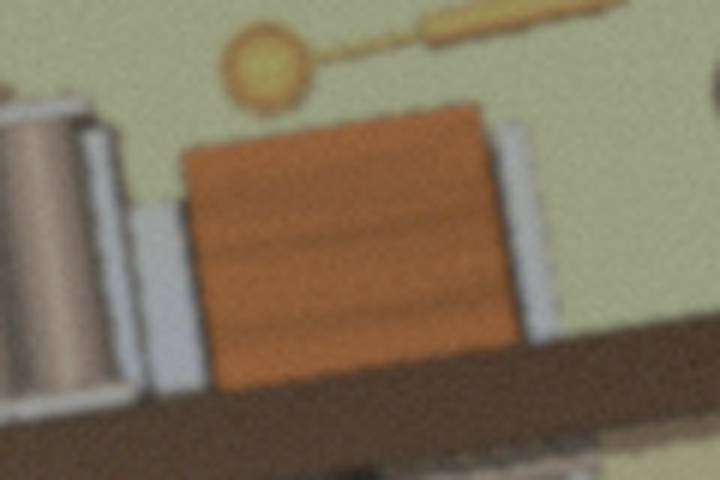

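View pics/s8.png

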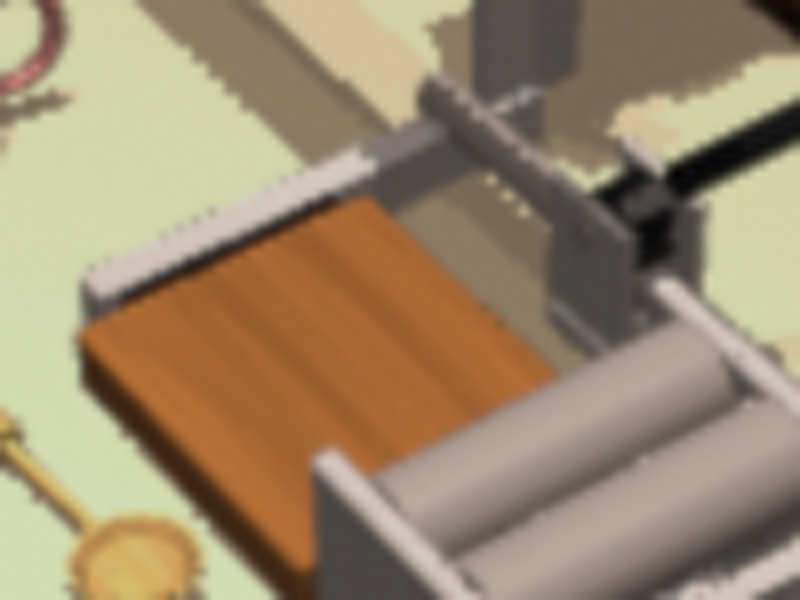

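The TCP held at roller y −104.0 while the force rose from 16 to 29 N, so the board is home. Next I'll check that it's square by pixel measurement.

Run:
```python
from plant import arm
from h import *
from plan import inv
import pickle
f,g=pickle.load(open('fr0.pkl','rb'))
T=lambda x,y:(260+(x+.5)/6-.5,165+(y+.5)/6-.5)
for n,p,z in [('b far+',(185,152),30),('b far-',(480,105),30),('b near-',(522,345),30),('b near+',(217,388),30),('jaw far',(497,128),34),('jaw near',(528,340),34),('foot far',(182,203),34),('foot near',(209,390),34)]:
    print(n,inv(atz(g,T(*p),z)).round(1))
```

```text
b far+ [95.8 84.4 30. ]
b far- [ 95.7 -71.2  30. ]
b near- [-32.2 -72.1  30. ]
b near+ [-29.1  87.2  30. ]
jaw far [ 81.5 -77.7  34. ]
jaw near [-30.6 -75.3  34. ]
foot far [68.8 90.  34. ]
foot near [-29.9  91.3  34. ]
```

```bash
python3 - <<'E'
from h import *
from plan import inv
from fit import *
def tri(u,v):
    p1,d1=ray(f,u);p2,d2=ray(g,v)
    A=np.stack([d1,-d2],1); t=np.linalg.lstsq(A,p2-p1,rcond=None)[0]
    a,b=p1+t[0]*d1,p2+t[1]*d2
    return (a+b)/2,np.linalg.norm(a-b)
P,e=tri(S2(650,352),T2(364,264)); print(P.round(1),inv(P).round(1),e.round(1))
E
LEAN=22 python3 plan.py -130,-140,68 -200,-140,180; LEAN=40 python3 plan.py -200,150,180 -122,130,119
```

```text
[484.6  21.1 128. ] [-141.6   89.3  128. ] 4.2
t 10.57 roller xyz [-130. -104.   68.] eul [179.  -21.9   9.3] F roller [  3.9 -28.3 -14.9] w -0.2
[-130.0, -140.0, 68.0] shift now-tool/60 [0.   0.6  0.01] in target-tool/60 [ 0.   0.6 -0. ] turn/4 [ 0.28  0.02 -0.09]
[-200.0, -140.0, 180.0] shift now-tool/60 [-0.38  0.65 -2.16] in target-tool/60 [-0.38  0.6  -2.17] turn/4 [ 0.28  0.02 -0.09]
t 10.57 roller xyz [-130. -104.   68.] eul [179.  -21.9   9.3] F roller [  3.9 -28.3 -14.9] w -0.2
[-200.0, 150.0, 180.0] shift now-tool/60 [-0.41 -4.19 -2.25] in target-tool/60 [ 0.31 -4.23 -2.18] turn/4 [ 0.3   4.51 -0.05]
[-122.0, 130.0, 119.0] shift now-tool/60 [ 0.42 -3.89 -0.82] in target-tool/60 [ 0.65 -3.9  -0.57] turn/4 [ 0.3   4.51 -0.05]
```

Emit:
send_rows([
  [1,[0,0.2,0],[0,0,0]],
  [1,[0,0.2,0],[0,0,0]],
  [1,[0,0.3,0],[0,0,0]],
  [1,[-0.1,0,-0.5],[0,0,0]],
  [1,[-0.1,0,-0.55],[0,0,0]],
  [1,[-0.1,0,-0.55],[0,0,0]],
  [1,[-0.1,0,-0.55],[0,0,0]],
])

```text
t: 11.45
position: [464.0, -209.2, 179.0]
eef_rot: [180.0, -21.7, 9.9]
force: [0.3, -0.3, 0.6]
width: 0.0
```

```bash
LEAN=40 python3 plan.py -200,150,180;python3 - <<'E'
from plant import arm
from h import *
g=arm.grab_frame('top'); f=arm.grab_frame('side')
crop(g,260,165,120,80,6,'pics/t9.png')
crop(f,255,240,100,75,8,'pics/s9.png')
E
```

```text
t 11.45 roller xyz [-200.7 -134.2  179. ] eul [180.  -21.7   9.9] F roller [ 0.2 -0.3  0.6] w 0.0
[-200.0, 150.0, 180.0] shift now-tool/60 [ 0.03 -4.74 -0.01] in target-tool/60 [ 0.02 -4.74 -0.01] turn/4 [-0.02  4.58  0.04]
```

View pics/t9.png

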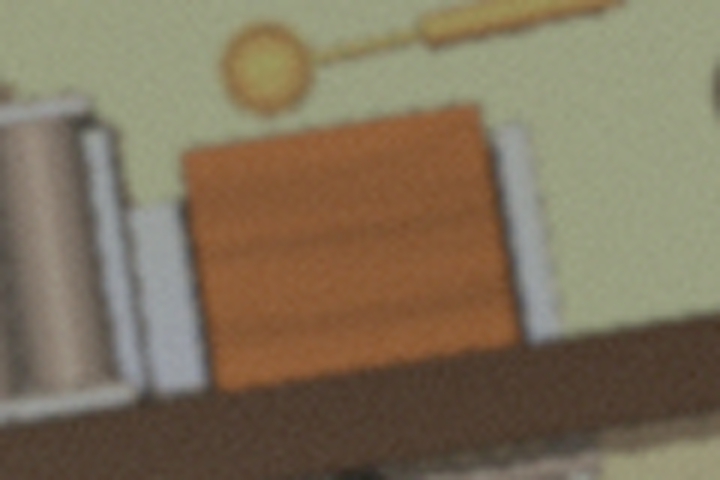

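View pics/s9.png

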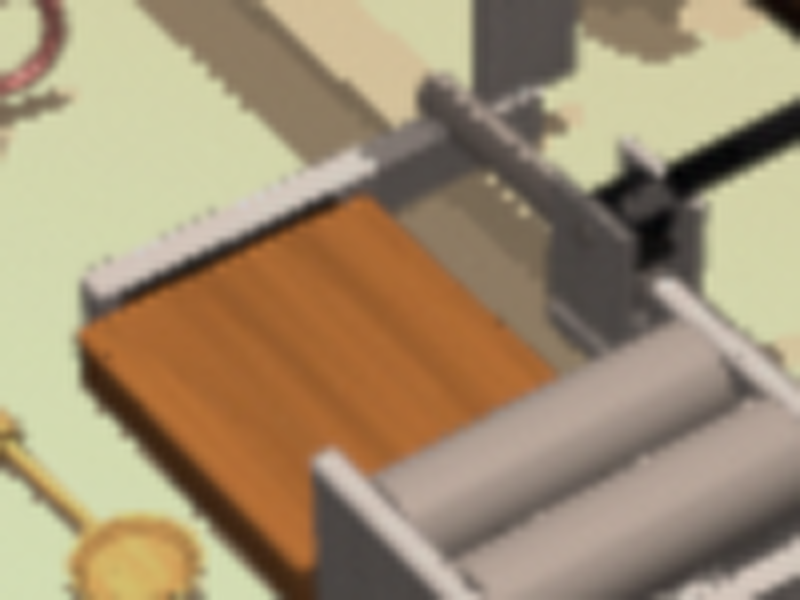

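The board and jaw didn't move after release: the same thin dark lines are at crop x 185–210 and 490–520. Next I'll move to the +y side of the lever bar, leaning back toward 38° on the way.

Emit:
send_rows([
  [1,[0,-0.4,0],[0,0.35,0]],
  [1,[0,-0.4,0],[0,0.35,0]],
  [1,[0,-0.4,0],[0,0.35,0]],
  [1,[0,-0.4,0],[0,0.35,0]],
  [1,[0,-0.4,0],[0,0.35,0]],
  [1,[0,-0.4,0],[0,0.35,0]],
  [1,[0,-0.4,0],[0,0.35,0]],
  [1,[0,-0.4,0],[0,0.35,0]],
  [1,[0,-0.4,0],[0,0.35,0]],
  [1,[0,-0.4,0],[0,0.35,0]],
  [1,[0,-0.4,0],[0,0.35,0]],
  [1,[0,-0.34,0],[0,0.35,0]],
])

```text
t: 13.05
position: [444.9, -19.0, 174.9]
eef_rot: [-179.8, -30.2, 9.6]
force: [5.8, 82.9, 5.6]
width: 0.4
```

```bash
LEAN=38 python3 plan.py -150,135,150 -122,130,119 -122,112,119; python3 -c "
from plant import arm
s=arm.observe();print(s['qpos'].round(1))"
```

```text
t 13.05 roller xyz [-187.5   56.4  174.9] eul [-179.8  -30.2    9.6] F roller [19.7 80.8  5.6] w 0.4
[-150.0, 135.0, 150.0] shift now-tool/60 [ 0.33 -1.31  0.68] in target-tool/60 [ 0.24 -1.31  0.71] turn/4 [-0.03  1.95 -0.01]
[-122.0, 130.0, 119.0] shift now-tool/60 [ 0.47 -1.22  1.36] in target-tool/60 [ 0.29 -1.23  1.41] turn/4 [-0.03  1.95 -0.01]
[-122.0, 112.0, 119.0] shift now-tool/60 [ 0.47 -0.92  1.36] in target-tool/60 [ 0.29 -0.93  1.41] turn/4 [-0.03  1.95 -0.01]
[ 78.4   7.5 -80.8 139.5  15.9   9.7 -95.6]
```

The wrist reports 83 N and joints 3, 4 and 6 are at their limits. I'll look before doing anything else.

Run:
```python
from plant import arm
from h import *
s=arm.observe(); print(s['joint_vel'].round(1))
f=arm.grab_frame('side'); g=arm.grab_frame('top')
cv2.imwrite('pics/s10.png',f['pixels'][:,:,::-1]); cv2.imwrite('pics/t10.png',g['pixels'][:,:,::-1])
s=arm.observe(); print(s['joint_vel'].round(1),s['qpos'].round(1),s['force'].round(1),s['position'].round(1))
```

```text
[ 1.700e+01 -1.600e+00 -2.900e+00 -1.900e+00  8.300e+01  1.000e-01
 -1.024e+02]
[-1.8 -0.5 -1.3  0.2 -8.4  0.4 11.5] [ 78.4   7.5 -80.7 139.5  15.6   9.7 -95.3] [0.9 1.1 0. ] [444.7 -19.7 174.7]
```

View pics/s10.png

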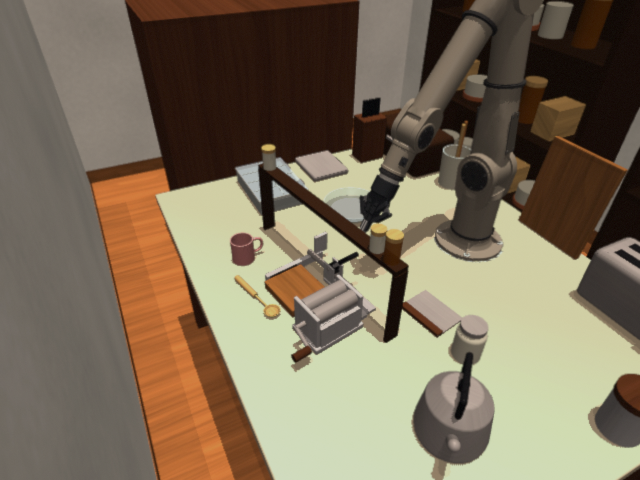

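View pics/t10.png

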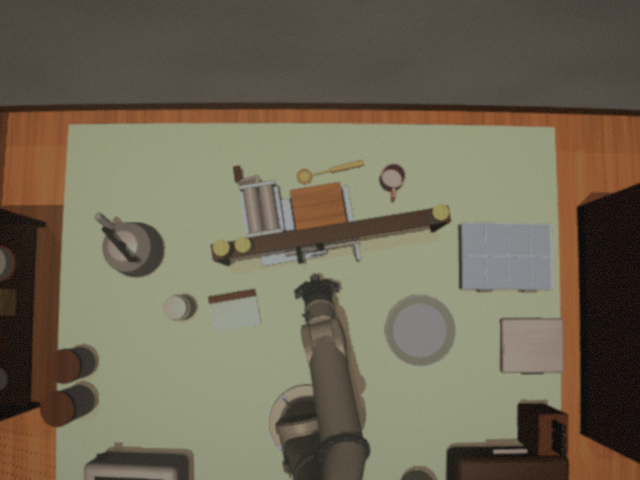

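The 83 N was only inertia from a fast wrist flip: it reads about 1 N at rest and nothing is touching. The arm is folded against its limits, though. I'll fit the kinematics from the recorded poses so I can choose a lean that is reachable.

```bash
cat > kin.py <<'E'
from h import *
from scipy.optimize import least_squares
import itertools
D=[([62.905,27.33,1.283,89.118,-.659,63.558,-4.761],(240.8,-630.6,231.3),(-179.9,0,20.9)),
([64.4,34.7,-35.75,121.9,-78.3,9.7,34.1],(557.2,-286.3,78.0),(-178.6,-39.2,9.3)),
([22.4,28.6,7.7,115.6,-43.3,26.2,-13.4],(559,-284.6,79),(-178.9,-21.3,10.1)),
([78.4,7.5,-80.7,139.5,15.6,9.7,-95.3],(444.7,-19.7,174.7),(-179.8,-30.2,9.6))]
RZ=lambda a:R.from_euler('z',a,degrees=True); RY=lambda a:R.from_euler('y',a,degrees=True)
def fk(q,sg,L,y0=0,t0=0):
    # L: d1,d3,a3,a4,d5,a6,d7,a5
    M=RZ(y0+sg[0]*q[0])*RY(q[1]); p=np.array([0,0,L[0]])
    M=M*RZ(sg[1]*q[2]); p=p+M.apply([L[2],0,L[1]])
    M=M*RY(q[3]); p=p+M.apply([L[3],0,0])
    M=M*RZ(sg[2]*q[4]); p=p+M.apply([L[7],0,L[4]])
    M=M*RY(q[5]); p=p+M.apply([L[5],0,L[6]])
    return p,M*RZ(sg[3]*q[6]+t0)
if __name__=='__main__':
  best=[]
  for sg in itertools.product([1,-1],repeat=4):
    def rr(x):
        return np.concatenate([(R.from_euler('xyz',e,degrees=True).inv()*fk(q,sg,np.zeros(8),x[0],x[1])[1]).as_rotvec() for q,p,e in D])
    for i in ([0,0],[0,180],[0,90],[180,0]):
        r=least_squares(rr,i); best.append((r.cost,sg,r.x))
  best.sort(key=lambda b:b[0]); print(best[:3])
  c,sg,x=best[0]
  def rp(L): return np.concatenate([fk(q,sg,L,*x)[0]-p for q,p,e in D])
  # linear
  r=least_squares(lambda L:np.append(rp(L),(L-L0)*.01),L0:=np.array([350,400,0,0,400,0,250,0.]))
  print(r.x.round(1),rp(r.x).round(1))
  import pickle; pickle.dump((sg,x,r.x),open('kin.pkl','wb'))
E
python3 kin.py
```

```text
[(np.float64(5.1097762948022854e-06), (-1, -1, -1, -1), array([6.61993784e-02, 9.00414657e+01])), (np.float64(5.1097762948257194e-06), (-1, -1, -1, -1), array([6.61990140e-02, 9.00414654e+01])), (np.float64(5.109776297631515e-06), (-1, -1, -1, -1), array([6.61948021e-02, 9.00414611e+01]))]
[  39.3  384.9  132.6 -162.3  386.7    1.4   -7.7   71.4] [59.9 20.9  5.9 -9.9 -3.4 -6.4  0.8 29.7 -8.2  9.5 -0.3  8.7]
```

The orientation model fits. The trouble is that the wrist gets too close to the base when leaning 40° this near. I'll use 30°, which still leaves ledge clearance, and first reduce the lean to get out of the folded posture slowly.

Emit:
send_rows([
  [1,[0,0,0],[0,-0.5,0]],
  [1,[0,0,0],[0,-0.5,0]],
  [1,[0,0,0],[0,-0.5,0]],
  [1,[0,0,0],[0,-0.5,0]],
  [1,[0,0,0],[0,-0.5,0]],
  [1,[0,0,0],[0,-0.5,0]],
  [1,[0,0,0],[0,-0.5,0]],
])

```text
t: 14.02
position: [444.1, -16.6, 174.7]
eef_rot: [-179.8, -16.0, 10.1]
force: [-0.2, -0.1, 0.2]
width: 0.1
```

```bash
cat > st.py <<'E'
from plant import arm
import plan,json
s=arm.observe(); plan.rep(s); print('q',s['qpos'].round(1),'v',abs(s['joint_vel']).max().round(1))
open('log.jsonl','a').write(json.dumps([s['qpos'].tolist(),s['position'].tolist(),s['eef_rot'].tolist()])+'\n')
E
python3 st.py; LEAN=16 python3 plan.py -170,135,175
```

```text
t 14.03 roller xyz [-187.9   59.   174.7] eul [-179.8  -16.    10.1] F roller [-0.2 -0.   0.2] w 0.1
q [  63.4   12.1  -71.8  130.2   20.1   31.3 -102.2] v 23.8
t 14.03 roller xyz [-187.9   59.   174.7] eul [-179.8  -16.    10.1] F roller [-0.2 -0.   0.2] w 0.1
[-170.0, 135.0, 175.0] shift now-tool/60 [ 0.3  -1.26  0.08] in target-tool/60 [ 0.29 -1.27  0.08] turn/4 [-0.07 -0.01  0.11]
```

Emit:
send_rows([
  [1,[0,0,0],[0,-0.3,0]],
  [1,[0,0,-0.2],[0,-0.3,0]],
  [1,[0,0,-0.2],[0,-0.3,0]],
  [1,[0,0,-0.2],[0,-0.3,0]],
  [1,[0,0,0],[0,0,0]],
  [1,[0,0,0],[0,0,0]],
])

```text
t: 14.78
position: [435.7, -19.5, 209.3]
eef_rot: [-179.9, -11.3, 10.0]
force: [-1.5, 0.1, 0.1]
width: -0.2
```

```bash
python3 st.py
```

```text
t 14.78 roller xyz [-196.7   57.5  209.3] eul [-179.9  -11.3   10. ] F roller [-1.5  0.3  0.1] w -0.2
q [ 68.3   9.5 -76.  125.6  12.9  41.4 -95.5] v 0.4
```

```bash
cat > kin2.py <<'E'
from kin import D,RZ,RY
from h import *
import json
from scipy.optimize import least_squares
sg=-1; T0=90.04
def fk(q,L):
    L=np.asarray(L)
    M=RZ(-q[0]+.07); p=M.apply([L[0],0,L[1]])
    M=M*RY(q[1]); p=p+M.apply([0,0,0])
    M=M*RZ(-q[2]); p=p+M.apply([L[2],0,L[3]])
    M=M*RY(q[3]); p=p+M.apply([L[4],0,0])
    M=M*RZ(-q[4]); p=p+M.apply([L[5],0,L[6]])
    M=M*RY(q[5]); p=p+M.apply([L[7],0,L[8]])
    M=M*RZ(-q[6]+T0)
    return p,M
def data():
    d=list(D)
    for l in open('log.jsonl'): d.append(tuple(json.loads(l)))
    return d
def fit():
    d=data()
    L0=np.array([0,330,0,400,0,0,400,80,250.])
    rp=lambda L:np.concatenate([fk(q,L)[0]-p for q,p,e in d])
    r=least_squares(lambda L:np.append(rp(L),(L-L0)*.002),L0)
    return r.x,rp(r.x)
if __name__=='__main__':
    L,e=fit(); print(L.round(1)); print(e.reshape(-1,3).round(1))
    d=data()
    for q,p,e in d: print((R.from_euler('xyz',e,degrees=True).inv()*fk(q,L)[1]).magnitude()*57)
E
python3 kin2.py
```

```text
[ 61.3 330.  -17.7 521.5  80.8 -69.3 456.7  11.5 355. ]
[[ 59.2  23.4   1.5]
 [-15.2   1.5 -12.5]
 [ 14.   32.5   2.2]
 [  5.5  -3.6   3.2]
 [  3.    8.4   4.9]
 [  0.2  -2.9   0.7]]
0.10529044035240619
0.0800747235468139
0.11218253598045672
0.056792902648593324
0.03326333057562641
0.031602833803459705
```

```bash
cat > kin2.py <<'E'
from kin import D,RZ,RY
from h import *
import json
from scipy.optimize import least_squares
T0=90.04
def fk(q,L):
    L=np.asarray(L)
    M=RZ(-q[0]+.07); p=M.apply([0,L[9],L[1]])
    M=M*RY(q[1]); p=p+M.apply([0,0,0])
    M=M*RZ(-q[2]); p=p+M.apply([L[2],L[10],L[3]])
    M=M*RY(q[3]); p=p+M.apply([L[4],0,0])
    M=M*RZ(-q[4]); p=p+M.apply([L[5],L[11],L[6]])
    M=M*RY(q[5]); p=p+M.apply([L[7],0,L[8]])
    M=M*RZ(-q[6]+T0)
    return p,M
def data():
    d=list(D)
    for l in open('log.jsonl'): d.append(tuple(json.loads(l)))
    return d
def fit():
    d=data()
    L0=np.array([0,350,0,400,0,0,400,0,250.,0,0,0])
    rp=lambda L:np.concatenate([fk(q,L)[0]-p for q,p,e in d])
    r=least_squares(lambda L:np.append(rp(L),(L-L0)*.01),L0)
    return r.x,rp(r.x)
if __name__=='__main__':
    L,e=fit(); print(L.round(1)); print(e.reshape(-1,3).round(1))
E
python3 kin2.py
```

```text
[ 0.000e+00  2.879e+02  0.000e+00  5.403e+02 -1.400e+00  9.000e-01
  4.724e+02 -5.000e-01  3.268e+02 -3.120e+01 -3.190e+01 -1.000e-01]
[[-0.   0.   0.1]
 [ 0.1 -0.1  0.1]
 [-0.1  0.  -0.3]
 [ 0.  -0.2  0.2]
 [-0.   0.1 -0.1]
 [-0.   0.2 -0. ]]
```

The forward model now fits to 0.3 mm. I'll use it to see which lean and posture reach the lever's arc.

```bash
cat > ik.py <<'E'
from kin2 import *
import kin2
from plan import Rt,W,q as rq
L,_=fit()
lo=np.array([-169.35,-19.33,-80.79,13.8,-78.32,9.67,-169.56]);hi=np.array([169.35,120.38,83.38,139.57,258.32,109.79,169.56])
def err(x,P,Rm):
    p,M=fk(x,L); return np.append((p-P),(Rm.inv()*M).as_rotvec()*300)
def ik(P,lean,yaw=None,n=40,seed=0,roll=0):
    rng=np.random.default_rng(seed); out=[]
    Rm=Rt(lean,yaw)*RZ(roll)
    for i in range(n):
        x0=rng.uniform(lo,hi); 
        r=least_squares(err,x0,args=(W(rq,P),Rm),bounds=(lo,hi),max_nfev=80)
        if r.cost<.05: out.append(r.x)
    return np.array(out)
def margin(x): return np.min(np.minimum(x-lo,hi-x),-1)
if __name__=='__main__':
    c=lambda a:np.cos(np.radians(a)); s=lambda a:np.sin(np.radians(a))
    for lean in (25,30,35,40):
        for ph in (50,90,130,165):
            P=(-120,30+90*c(ph)+22.5,60+90*s(ph)-8)
            o=ik(P,lean)
            if len(o):
                m=margin(o); b=o[m.argmax()]; print(lean,ph,len(o),m.max().round(1),b.round(0))
            else: print(lean,ph,'none')
E
python3 ik.py
```

```text
25 50 10 4.7 [  23.   16.  -40.  134.   54.   14. -145.]
25 90 13 7.0 [  42.   16.  -51.  131.   40.   17. -122.]
25 130 9 5.4 [-18.  15.  26. 134. -59.  15. -19.]
25 165 14 7.9 [  54.   31.  -54.  130.   72.   18. -138.]
30 50 none
30 90 15 5.5 [  60.   25.  -73.  134.   75.   22. -153.]
30 130 4 4.8 [  68.   35.  -76.  132.   82.   27. -148.]
30 165 13 6.8 [  69.   44.  -74.  132.   94.   31. -153.]
35 50 none
35 90 10 0.0 [ 46.  16. -54. 138. 110.  10. 170.]
35 130 13 2.1 [  67.   31.  -71.  136.  101.   19. -167.]
35 165 18 2.7 [  70.   44.  -72.  135.  110.   27. -167.]
40 50 none
40 90 none
40 130 16 0.1 [ 52.  23. -50. 139. 161.  14. 130.]
40 165 19 1.3 [  75.   54.  -79.  138.  119.   36. -168.]
```

```bash
cat > scan.py <<'E'
from ik import *
c=lambda a:np.cos(np.radians(a)); s=lambda a:np.sin(np.radians(a))
for lean in (28,34):
  for yaw in (-50,-30,-10,30,50,70):
    row=[]
    for ph in (50,90,165):
        P=(-122,30+90*c(ph)+22.5,60+90*s(ph)-8)
        o=ik(P,lean,yaw=yaw,n=14)
        row.append((0 if not len(o) else margin(o).max().round(1), [] if not len(o) else o[margin(o).argmax()].round(0).astype(int).tolist()))
    print(lean,yaw,row,flush=True)
E
timeout 550 python3 scan.py
```

```text
28 -50 [(np.float64(8.3), [-82, 39, 70, 131, -24, 25, -139]), (np.float64(12.7), [33, 30, -68, 125, 68, 62, 144]), (np.float64(10.1), [6, 24, -20, 129, 70, 35, 146])]
28 -30 [(np.float64(7.6), [6, 18, -38, 132, 67, 38, 155]), (np.float64(3.2), [-68, 19, 58, 136, 15, 13, -148]), (np.float64(2.2), [-16, 21, 12, 136, 86, 12, 150])]
28 -10 [(np.float64(0.0), [20, 17, -46, 135, 76, 27, 170]), (np.float64(3.1), [-12, 9, 0, 137, 53, 13, -162]), (np.float64(4.6), [28, 22, -30, 135, 101, 15, 165])]
28 30 [(np.float64(6.6), [55, 28, -69, 133, 60, 17, -121]), (np.float64(5.9), [-4, 12, 8, 134, -58, 20, -3]), (np.float64(7.0), [26, 23, -12, 130, -65, 17, 17])]
28 50 [(np.float64(10.9), [58, 32, -68, 128, 27, 21, -65]), (np.float64(14.8), [61, 28, -62, 125, 4, 25, -38]), (np.float64(16.6), [36, 27, -20, 123, -41, 26, 15])]
28 70 [(np.float64(15.9), [56, 35, -65, 122, 11, 31, -29]), (np.float64(21.2), [58, 31, -59, 118, -1, 36, -13]), (np.float64(25.1), [59, 40, -51, 114, 3, 36, -6])]
34 -50 [(np.float64(6.8), [-84, 39, 67, 133, -6, 20, -161]), (np.float64(5.9), [-79, 34, 69, 134, -1, 19, -157]), (np.float64(8.0), [8, 26, -27, 132, 82, 42, 133])]
34 -30 [(0, []), (np.float64(3.8), [0, 13, -25, 136, 75, 33, 151]), (np.float64(0.7), [-14, 22, 6, 139, 112, 20, 122])]
34 -10 [(np.float64(0.0), [10, 16, -38, 140, 95, 28, 148]), (np.float64(0.2), [8, 11, -24, 139, 93, 18, 157]), (np.float64(0.0), [14, 21, -16, 140, 143, 18, 120])]
34 30 [(np.float64(1.6), [63, 37, -79, 136, 88, 21, -144]), (np.float64(4.3), [70, 32, -76, 133, 56, 14, -107]), (np.float64(6.1), [77, 50, -75, 129, 76, 22, -108])]
34 50 [(np.float64(6.2), [13, 17, -9, 133, -72, 26, 30]), (np.float64(12.1), [50, 22, -43, 127, -39, 24, 5]), (np.float64(12.8), [75, 48, -68, 122, 30, 25, -45])]
34 70 [(np.float64(16.0), [49, 30, -49, 124, -23, 29, 5]), (np.float64(18.7), [31, 23, -20, 121, -42, 42, 26]), (np.float64(24.6), [49, 35, -32, 115, -27, 38, 23])]
```

```bash
cat > scan2.py <<'E'
from ik import *
c=lambda a:np.cos(np.radians(a)); s=lambda a:np.sin(np.radians(a))
q0=np.array([68.3,9.5,-76,125.6,12.9,41.4,-95.5])
mid=(lo+hi)/2;h=(hi-lo)/2
def best(P,lean,yaw):
    Rm=Rt(lean,yaw); b=None
    rng=np.random.default_rng(1)
    for i in range(10):
        x0=np.clip(q0+rng.normal(0,25,7),lo+1,hi-1)
        f2=lambda x:np.concatenate([err(x,W(rq,P),Rm)*3,np.maximum(0,10-(x-lo))*.15,np.maximum(0,10-(hi-x))*.15])
        r=least_squares(f2,x0,bounds=(lo,hi),max_nfev=60)
        e=err(r.x,W(rq,P),Rm)
        if np.linalg.norm(e)<1:
            m=margin(r.x)
            if b is None or m>b[0]: b=(m.round(1),r.x.round(0).astype(int).tolist())
    return b
if __name__=='__main__':
  for lean in (25,28):
    for yaw in (10,20,30):
      print(lean,yaw,[best((-124,30+90*c(ph)+22.5,60+90*s(ph)-8),lean,yaw) for ph in (50,80,110,150)],flush=True)
E
timeout 560 python3 scan2.py
```

```text
25 10 [(np.float64(6.3), [48, 27, -71, 133, 72, 29, -158]), (np.float64(8.0), [56, 24, -71, 132, 60, 25, -141]), (np.float64(9.3), [62, 26, -71, 130, 59, 25, -133]), (np.float64(9.9), [64, 34, -68, 130, 71, 26, -137])]
25 20 [(np.float64(6.9), [52, 28, -71, 133, 66, 24, -139]), (np.float64(9.0), [59, 25, -71, 131, 51, 23, -119]), (np.float64(10.6), [63, 27, -69, 129, 46, 22, -109]), (np.float64(11.6), [66, 36, -68, 128, 60, 24, -114])]
25 30 [(np.float64(8.3), [55, 29, -71, 131, 55, 22, -117]), (np.float64(10.5), [60, 26, -69, 129, 36, 22, -94]), (np.float64(11.6), [65, 29, -69, 127, 35, 23, -87]), (np.float64(13.6), [67, 36, -66, 126, 46, 23, -89])]
28 10 [(np.float64(3.6), [39, 20, -58, 136, 78, 19, -166]), (np.float64(5.9), [56, 23, -71, 134, 69, 22, -149]), (np.float64(7.3), [63, 26, -71, 132, 67, 22, -140]), (np.float64(8.1), [67, 36, -71, 131, 81, 26, -145])]
28 20 [(np.float64(4.9), [53, 27, -71, 135, 75, 21, -148]), (np.float64(7.0), [60, 25, -71, 133, 58, 19, -126]), (np.float64(8.8), [66, 28, -71, 131, 54, 19, -115]), (np.float64(9.9), [69, 37, -70, 130, 69, 22, -121])]
28 30 [(np.float64(6.5), [56, 29, -72, 133, 63, 19, -123]), (np.float64(8.8), [63, 27, -72, 131, 42, 18, -98]), (np.float64(10.1), [68, 30, -71, 129, 38, 20, -87]), (np.float64(10.4), [71, 39, -70, 127, 54, 22, -95])]
```

```bash
sed -i "s/^def Rt.*/YAW=__import__('os').environ.get('YAW')\ndef Rt(lean,yaw=None):/; s/yaw=q\[2\] if yaw is None else yaw/yaw=(float(YAW) if YAW else q[2]) if yaw is None else yaw/" plan.py; YAW=14 LEAN=14 python3 plan.py -175,135,185
```

```text
t 14.78 roller xyz [-196.7   57.5  209.3] eul [-179.9  -11.3   10. ] F roller [-1.5  0.3  0.1] w -0.2
[-175.0, 135.0, 185.0] shift now-tool/60 [ 0.28 -1.29  0.47] in target-tool/60 [ 0.35 -1.26  0.5 ] turn/4 [ 0.21  0.67 -0.99]
```

Emit:
send_rows([
  [1,[0.04,-0.16,0.06],[0.03,0.08,-0.12]],
  [1,[0.04,-0.16,0.06],[0.03,0.08,-0.12]],
  [1,[0.04,-0.16,0.06],[0.03,0.08,-0.12]],
  [1,[0.04,-0.16,0.06],[0.03,0.08,-0.12]],
  [1,[0.04,-0.16,0.06],[0.03,0.08,-0.12]],
  [1,[0.04,-0.16,0.06],[0.03,0.08,-0.12]],
  [1,[0.04,-0.16,0.06],[0.03,0.08,-0.12]],
  [1,[0.04,-0.16,0.06],[0.03,0.08,-0.12]],
  [1,[0,0,0],[0,0,0]],
])

```text
t: 15.9
position: [444.9, 61.5, 185.8]
eef_rot: [-179.9, -13.9, 14.0]
force: [0.0, -1.4, -0.2]
width: -0.1
```

```bash
python3 st.py; YAW=18 LEAN=20 python3 plan.py -150,132,150;  YAW=18 LEAN=26 python3 plan.py -124,130,121
```

```text
t 15.90 roller xyz [-174.   135.8  185.8] eul [-179.9  -13.9   14. ] F roller [-0.2 -1.3 -0.2] w -0.1
q [  51.7   12.3  -72.   127.7   21.7   36.2 -110.8] v 1.3
t 15.90 roller xyz [-174.   135.8  185.8] eul [-179.9  -13.9   14. ] F roller [-0.2 -1.3 -0.2] w -0.1
[-150.0, 132.0, 150.0] shift now-tool/60 [0.24 0.09 0.67] in target-tool/60 [0.16 0.12 0.69] turn/4 [ 0.26  1.52 -0.97]
t 15.90 roller xyz [-174.   135.8  185.8] eul [-179.9  -13.9   14. ] F roller [-0.2 -1.3 -0.2] w -0.1
[-124.0, 130.0, 121.0] shift now-tool/60 [0.54 0.16 1.25] in target-tool/60 [0.26 0.22 1.33] turn/4 [ 0.31  3.02 -0.95]
```

Emit:
send_rows([
  [1,[0.03,0.01,0.1],[0.03,0.3,-0.1]],
  [1,[0.03,0.01,0.1],[0.03,0.3,-0.1]],
  [1,[0.03,0.01,0.1],[0.03,0.3,-0.1]],
  [1,[0.03,0.01,0.1],[0.03,0.3,-0.1]],
  [1,[0.03,0.01,0.1],[0.03,0.3,-0.1]],
  [1,[0.03,0.02,0.1],[0.03,0.3,-0.1]],
  [1,[0.03,0.02,0.1],[0.03,0.3,-0.1]],
  [1,[0.03,0.02,0.1],[0.03,0.3,-0.1]],
  [1,[0,0,0],[0,0,0]],
])

```text
t: 17.02
position: [473.7, 61.4, 144.1]
eef_rot: [-180.0, -23.5, 17.2]
force: [-0.8, -0.8, -0.1]
width: -0.1
```

```bash
python3 st.py; YAW=18 LEAN=26 python3 plan.py -124,130,121
python3 - <<'E'
from plant import arm
from h import *
f=arm.grab_frame('side'); g=arm.grab_frame('top')
crop(f,300,190,130,97,6,'pics/s11.png')
crop(g,250,190,130,97,6,'pics/t11.png')
E
```

```text
t 17.02 roller xyz [-145.6  130.8  144.1] eul [-180.   -23.5   17.2] F roller [-0.9 -0.6 -0.1] w -0.1
q [  41.1   14.6  -59.4  133.9   39.1   18.6 -122.9] v 1.7
t 17.02 roller xyz [-145.6  130.8  144.1] eul [-180.   -23.5   17.2] F roller [-0.9 -0.6 -0.1] w -0.1
[-124.0, 130.0, 121.0] shift now-tool/60 [0.17 0.06 0.49] in target-tool/60 [0.15 0.07 0.5 ] turn/4 [ 0.08  0.64 -0.18]
```

View pics/s11.png

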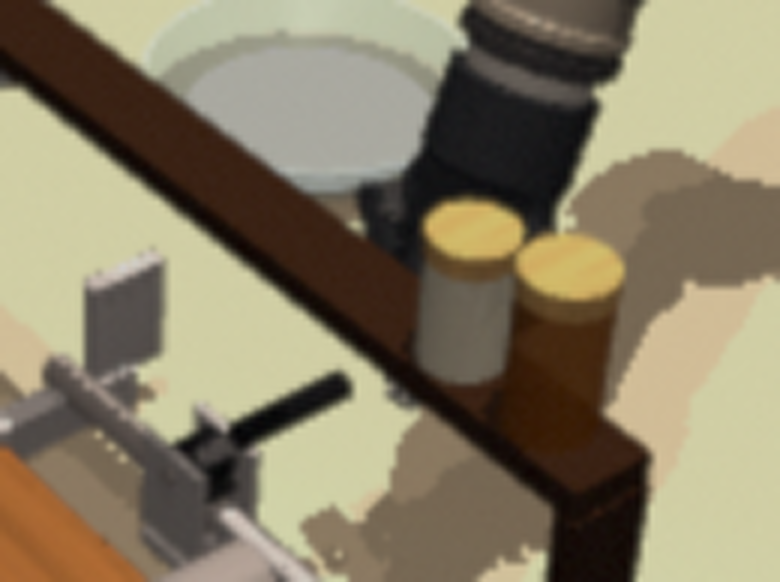

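View pics/t11.png

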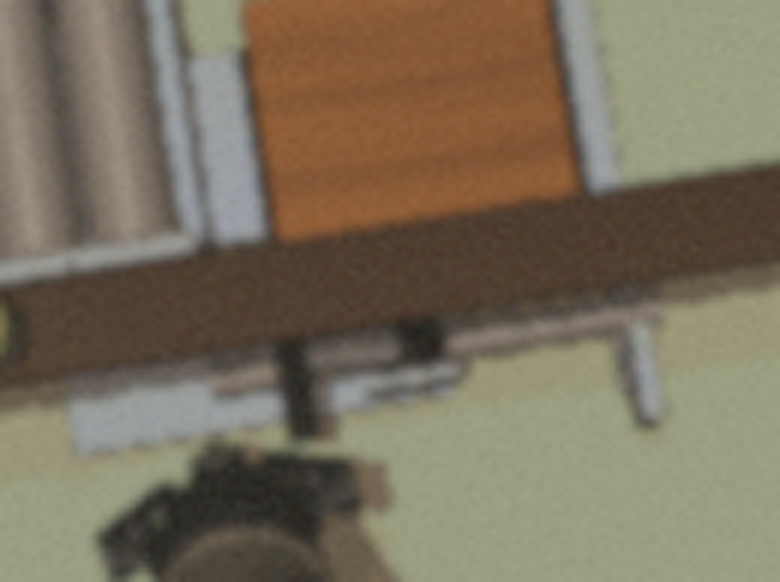

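The finger tip is at top crop (225,455), on the +y side of the bar (285–310) and clear of it and of the ledge. I'll advance to bar height.

Emit:
send_rows([
  [1,[0.03,0.01,0.08],[0.01,0.1,-0.03]],
  [1,[0.03,0.01,0.08],[0.01,0.1,-0.03]],
  [1,[0.03,0.01,0.08],[0.01,0.1,-0.03]],
  [1,[0.03,0.01,0.08],[0.01,0.1,-0.03]],
  [1,[0.02,0.01,0.08],[0.01,0.1,-0.03]],
  [1,[0.02,0.01,0.09],[0.01,0.1,-0.03]],
  [1,[0,0,0],[0,0,0]],
])

```text
t: 18.0
position: [495.5, 64.8, 121.8]
eef_rot: [179.9, -25.9, 18.0]
force: [-0.2, -0.1, -0.4]
width: 0.2
```

```bash
python3 st.py; YAW=18 LEAN=26 python3 plan.py -124,112,121
```

```text
t 18.00 roller xyz [-123.5  130.5  121.8] eul [179.9 -25.9  18. ] F roller [-0.2 -0.1 -0.4] w 0.2
q [  29.4   16.8  -47.   134.5   54.3   12.8 -136.8] v 1.8
t 18.00 roller xyz [-123.5  130.5  121.8] eul [179.9 -25.9  18. ] F roller [-0.2 -0.1 -0.4] w 0.2
[-124.0, 112.0, 121.0] shift now-tool/60 [-0.05  0.3  -0.01] in target-tool/60 [-0.05  0.3  -0.01] turn/4 [0.02 0.02 0.01]
```

```bash
YAW=18 python3 - <<'E'
from plan import *
M=Rt(26); a=np.radians(q[2])
def t(v):
    w=np.array([v[0]*np.cos(a)-v[1]*np.sin(a),v[0]*np.sin(a)+v[1]*np.cos(a),v[2]]); return (M.inv().apply(w)/60).round(3)
print('x10',t((10,0,0)),'y10',t((0,10,0)),'z10',t((0,0,10)))
P=lambda d:np.array([-124,52.5+90*np.cos(np.radians(d)),52+90*np.sin(np.radians(d))])
ph=[50,55,60,66,72,78,84,90,96,102,108,114,120,126,132,138]
for u,v in zip(ph,ph[1:]): print(u,v,P(v).round(1),t(P(v)-P(u)))
E
```

```text
x10 [0.148 0.024 0.072] y10 [ 0.022 -0.165  0.011] z10 [ 0.073  0.    -0.15 ]
50 55 [-124.   104.1  125.7] [ 0.021  0.103 -0.078]
55 60 [-124.    97.5  129.9] [ 0.016  0.109 -0.07 ]
60 66 [-124.    89.1  134.2] [ 0.013  0.138 -0.073]
66 72 [-124.    80.3  137.6] [ 0.006  0.145 -0.06 ]
72 78 [-124.    71.2  140. ] [-0.002  0.15  -0.046]
78 84 [-124.    61.9  141.5] [-0.009  0.153 -0.032]
84 90 [-124.    52.5  142. ] [-0.017  0.155 -0.017]
90 96 [-124.    43.1  141.5] [-0.024  0.155 -0.003]
96 102 [-124.    33.8  140. ] [-0.031  0.153  0.012]
102 108 [-124.    24.7  137.6] [-0.038  0.15   0.027]
108 114 [-124.    15.9  134.2] [-0.044  0.145  0.041]
114 120 [-124.     7.5  129.9] [-0.049  0.138  0.055]
120 126 [-124.    -0.4  124.8] [-0.055  0.13   0.069]
126 132 [-124.    -7.7  118.9] [-0.059  0.121  0.081]
132 138 [-124.   -14.4  112.2] [-0.063  0.11   0.093]
```

First I'll make contact, moving −y by about 20 mm.

Emit:
send_rows([
  [1,[-0.01,0.08,0],[0,0,0]],
  [1,[-0.01,0.08,0],[0,0,0]],
  [1,[-0.01,0.08,0],[0,0,0]],
  [1,[-0.01,0.06,0],[0,0,0]],
  [1,[0,0.04,0],[0,0,0]],
])

```text
t: 18.62
position: [499.4, 45.5, 121.0]
eef_rot: [180.0, -26.0, 18.0]
force: [-4.7, 6.3, 1.3]
width: -0.0
```

```bash
python3 st.py
```

```text
t 18.62 roller xyz [-122.9  110.9  121. ] eul [180. -26.  18.] F roller [-3.6  7.   1.3] w -0.0
q [  34.2   17.7  -49.1  134.1   52.4   12.6 -131.7] v 4.8
```

Contact came at y 110.9, where I predicted it. Now I'll follow the arc.

Emit:
send_rows([
  [1,[0.02,0.11,-0.08],[0,0,0]],
  [1,[0.02,0.11,-0.07],[0,0,0]],
  [1,[0.01,0.14,-0.07],[0,0,0]],
  [1,[0.01,0.15,-0.06],[0,0,0]],
])

```text
t: 19.12
position: [504.4, 18.7, 138.3]
eef_rot: [-179.9, -26.1, 18.3]
force: [-10.4, 12.7, 10.1]
width: -0.4
```

```bash
python3 st.py
python3 - <<'E'
from plant import arm
from h import *
f=arm.grab_frame('side'); g=arm.grab_frame('top')
crop(f,300,190,130,97,6,'pics/s12.png')
crop(g,250,190,130,97,6,'pics/t12.png')
E
```

```text
t 19.12 roller xyz [-122.5   83.6  138.3] eul [-179.9  -26.1   18.3] F roller [-8.1 14.3 10.1] w -0.4
q [  47.5   18.9  -59.   132.3   43.7   15.7 -118.1] v 25.1
```

View pics/s12.png

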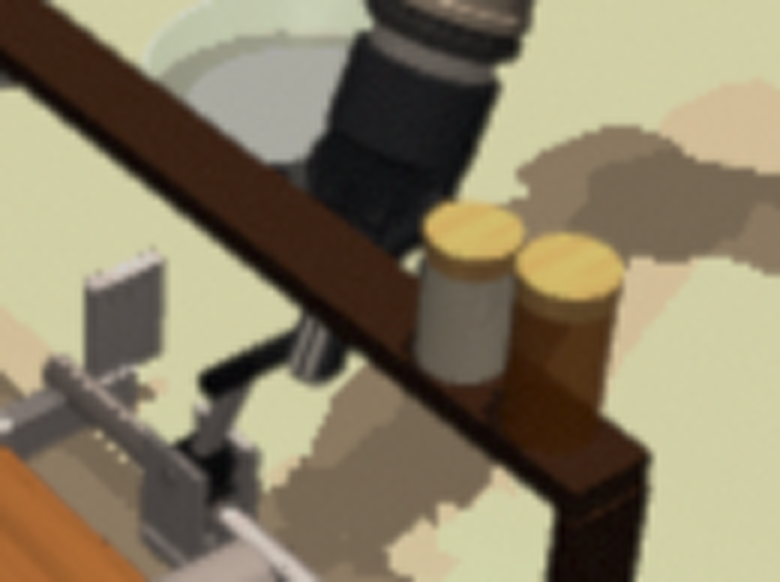

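View pics/t12.png

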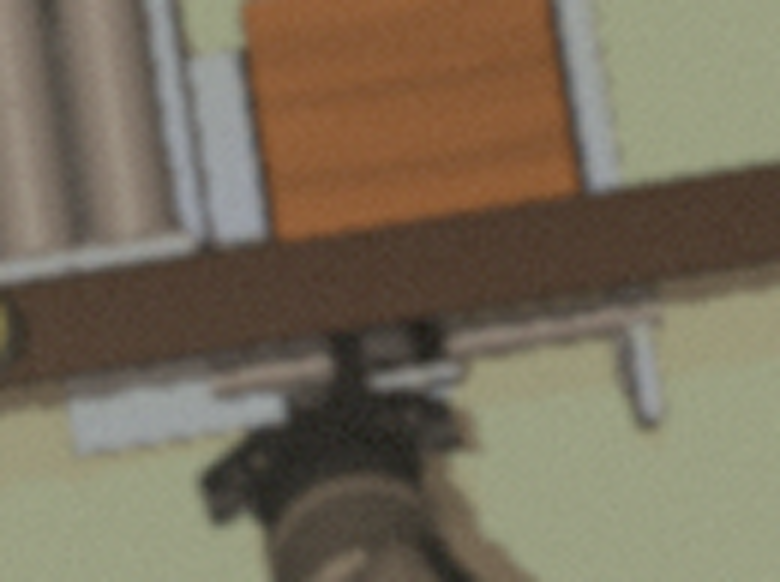

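The lever has swung to about 70° and the finger is bearing on the bar at side crop (300,345). The body clears the ledge. I'll continue.

Emit:
send_rows([
  [1,[0,0.15,-0.05],[0,0,0]],
  [1,[-0.01,0.15,-0.03],[0,0,0]],
  [1,[-0.02,0.155,-0.02],[0,0,0]],
  [1,[-0.02,0.155,0],[0,0,0]],
  [1,[-0.03,0.15,0.01],[0,0,0]],
])

```text
t: 19.85
position: [515.4, -28.1, 143.0]
eef_rot: [179.9, -26.3, 18.3]
force: [-2.3, 7.5, 12.0]
width: 0.1
```

```bash
python3 st.py
```

```text
t 19.85 roller xyz [-119.5   35.6  143. ] eul [179.9 -26.3  18.3] F roller [-1.   7.8 12. ] w 0.1
q [  57.4   22.   -63.4  130.1   41.1   17.8 -108.6] v 10.4
```

Emit:
send_rows([
  [1,[-0.04,0.15,0.03],[0,0,0]],
  [1,[-0.04,0.145,0.04],[0,0,0]],
  [1,[-0.05,0.14,0.055],[0,0,0]],
])

```text
t: 20.23
position: [518.9, -56.2, 131.6]
eef_rot: [179.9, -26.1, 18.1]
force: [0.3, 2.4, 3.1]
width: -0.1
```

```bash
python3 st.py
```

```text
t 20.23 roller xyz [-120.9    7.3  131.6] eul [179.9 -26.1  18.1] F roller [0.7 2.4 3.1] w -0.1
q [  59.3   24.4  -62.   129.4   42.5   17.6 -106.1] v 6.4
```

Emit:
send_rows([
  [1,[-0.08,0.13,0.06],[0,0,0]],
  [1,[-0.08,0.12,0.07],[0,0,0]],
  [1,[-0.07,0.11,0.09],[0,0,0]],
])

```text
t: 20.6
position: [516.9, -81.1, 111.5]
eef_rot: [179.9, -25.8, 17.9]
force: [0.5, 0.2, -0.0]
width: -0.1
```

```bash
python3 st.py
python3 - <<'E'
from plant import arm
from h import *
f=arm.grab_frame('side'); g=arm.grab_frame('top')
crop(f,290,190,130,97,6,'pics/s13.png')
crop(g,250,190,130,97,6,'pics/t13.png')
E
```

```text
t 20.60 roller xyz [-127.   -16.9  111.5] eul [179.9 -25.8  17.9] F roller [ 0.5  0.1 -0. ] w -0.1
q [  59.2   26.5  -58.6  129.5   45.4   16.1 -105.5] v 11.2
```

View pics/s13.png

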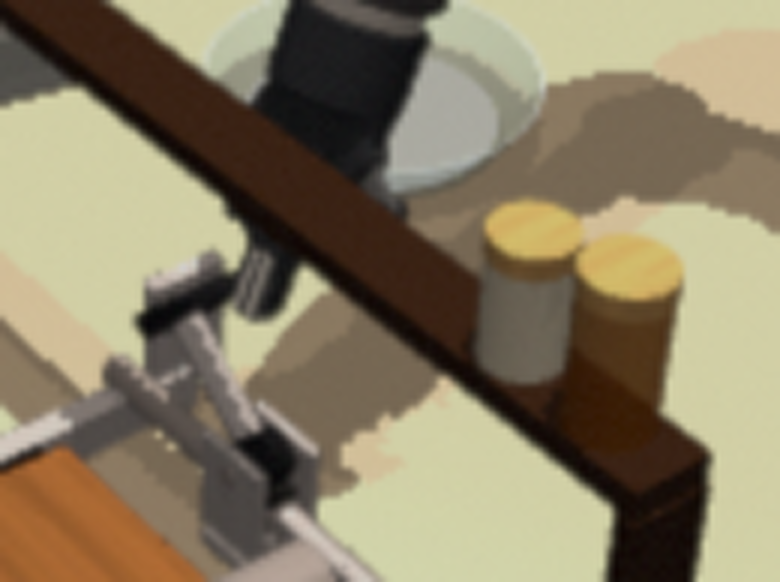

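View pics/t13.png

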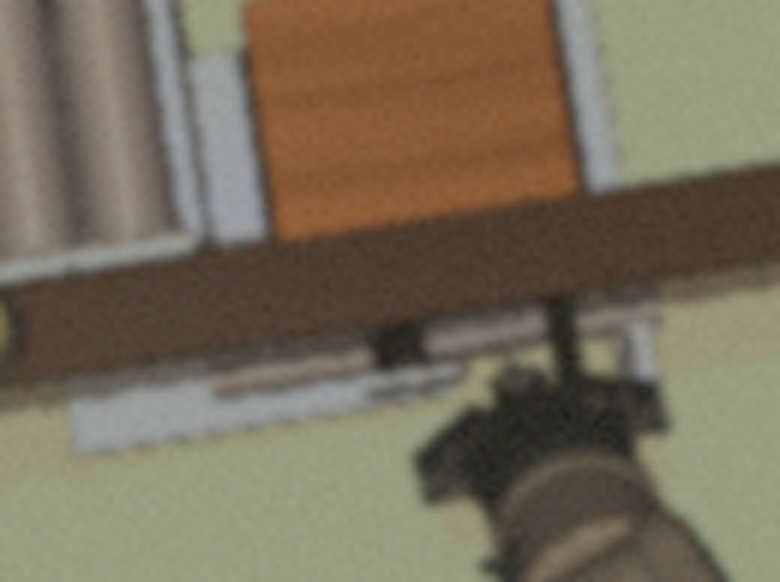

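The lever has gone over centre and lies to the −y side, with its bar at side crop (145–230, 322–285). I'll compare its angle with the closed stop, then press it gently from above.

```bash
python3 - <<'E'
from h import *
from plan import W,q
import pickle
f,g=pickle.load(open('fr0.pkl','rb'))
for d in (130,145,155,160,165,170):
    r=np.radians(d); y,z=30+90*np.cos(r),60+90*np.sin(r)
    print(d,[((proj(f,W(q,(x,y,z)))[0]-[290,190])*6).round(0).tolist() for x in (-75,-143)])
E
YAW=18 LEAN=26 python3 plan.py -124,-20,135 -124,-56,115 -124,-56,98
```

```text
130 [[153.0, 311.0], [257.0, 264.0]]
145 [[136.0, 322.0], [238.0, 275.0]]
155 [[127.0, 334.0], [229.0, 288.0]]
160 [[124.0, 342.0], [225.0, 296.0]]
165 [[121.0, 350.0], [222.0, 304.0]]
170 [[120.0, 360.0], [220.0, 314.0]]
t 20.70 roller xyz [-127.2  -17.   111.2] eul [179.9 -25.8  17.9] F roller [-0.9  0.1 -0.3] w 0.1
[-124.0, -20.0, 135.0] shift now-tool/60 [ 0.21  0.06 -0.34] in target-tool/60 [ 0.21  0.06 -0.34] turn/4 [ 0.03  0.06 -0.03]
[-124.0, -56.0, 115.0] shift now-tool/60 [-0.01  0.65 -0.07] in target-tool/60 [-0.01  0.65 -0.07] turn/4 [ 0.03  0.06 -0.03]
[-124.0, -56.0, 98.0] shift now-tool/60 [-0.13  0.65  0.18] in target-tool/60 [-0.13  0.65  0.18] turn/4 [ 0.03  0.06 -0.03]
```

Emit:
send_rows([
  [1,[0.1,0.03,-0.17],[0,0,0]],
  [1,[0.11,0.03,-0.17],[0,0,0]],
  [1,[-0.02,0.2,0],[0,0,0]],
  [1,[-0.02,0.2,0],[0,0,0]],
  [1,[-0.02,0.2,0],[0,0,0]],
  [1,[0,0,0],[0,0,0]],
])

```text
t: 21.45
position: [529.2, -119.1, 134.4]
eef_rot: [180.0, -25.9, 17.8]
force: [0.7, 0.2, 1.0]
width: 0.1
```

```bash
python3 st.py
python3 - <<'E'
from plant import arm
from h import *
f=arm.grab_frame('side')
crop(f,290,190,130,97,6,'pics/s14.png')
E
YAW=18 LEAN=26 python3 plan.py -126,-54,105
```

```text
t 21.45 roller xyz [-121.3  -56.4  134.4] eul [180.  -25.9  17.8] F roller [0.8 0.1 1. ] w 0.1
q [ 68.9  29.6 -66.  125.5  41.   22.3 -96.3] v 1.0
t 21.50 roller xyz [-121.2  -55.5  134.6] eul [180.  -25.9  17.9] F roller [-0.7 -0.5  0.2] w 0.1
[-126.0, -54.0, 105.0] shift now-tool/60 [-0.28 -0.04  0.41] in target-tool/60 [-0.28 -0.04  0.41] turn/4 [ 0.02  0.02 -0.02]
```

View pics/s14.png

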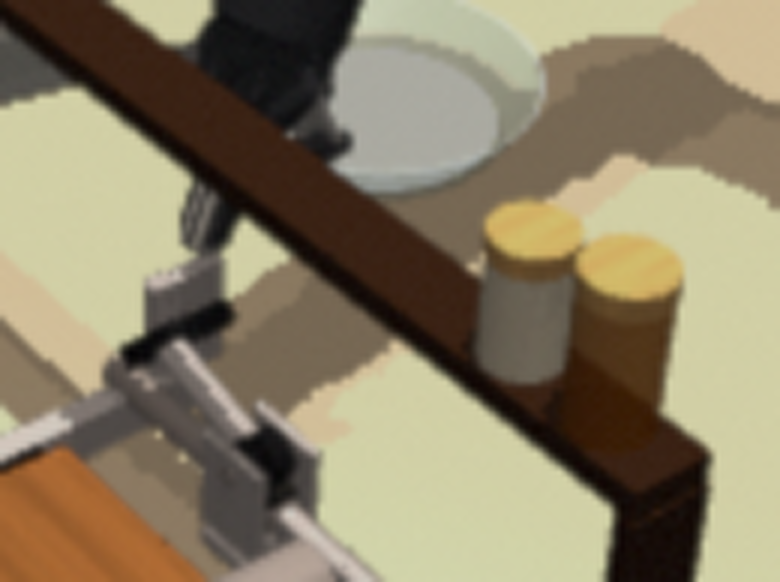

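The bar now spans (130,350)–(228,312), which matches 165–168°, at the stop. I'll press gently to confirm.

Emit:
send_rows([
  [1,[-0.09,-0.01,0.14],[0,0,0]],
  [1,[-0.09,-0.01,0.14],[0,0,0]],
  [1,[-0.09,-0.01,0.13],[0,0,0]],
  [1,[-0.02,0,0.05],[0,0,0]],
  [1,[-0.02,0,0.05],[0,0,0]],
])

```text
t: 22.12
position: [525.6, -116.7, 99.2]
eef_rot: [179.9, -25.9, 18.1]
force: [1.1, 0.2, 0.3]
width: 0.1
```

```bash
python3 st.py
```

```text
t 22.12 roller xyz [-124.5  -53.4   99.2] eul [179.9 -25.9  18.1] F roller [1.1 0.  0.3] w 0.1
q [  62.3   30.1  -57.8  127.5   46.6   16.7 -101.4] v 6.5
```

Emit:
send_rows([
  [1,[-0.02,0,0.05],[0,0,0]],
  [1,[-0.02,0,0.05],[0,0,0]],
])

```text
t: 22.38
position: [526.5, -117.1, 93.2]
eef_rot: [179.9, -26.0, 18.0]
force: [-8.4, -1.8, 18.3]
width: -0.4
```

```bash
python3 st.py
```

```text
t 22.38 roller xyz [-123.6  -54.    93.2] eul [179.9 -26.   18. ] F roller [-8.6 -0.4 18.3] w -0.4
q [  60.9   30.3  -56.1  127.7   47.8   15.6 -102.5] v 6.4
```

There is firm resistance of 18 N at the expected bar-top height, so the lever is on its stop. I'll retreat along the fingers and make the final checks.

Emit:
send_rows([
  [1,[0.02,0,-0.15],[0,0,0]],
  [1,[0,0,-0.3],[0,0,0]],
  [1,[0,0,-0.3],[0,0,0]],
  [1,[0,0.2,-0.3],[0,-0.3,0]],
  [1,[-0.1,0.2,-0.2],[0,-0.3,0]],
  [1,[-0.1,0.2,-0.2],[0,-0.3,0]],
  [1,[0,0,0],[0,0,0]],
  [1,[0,0,0],[0,0,0]],
])

```text
t: 23.38
position: [491.9, -165.2, 166.7]
eef_rot: [179.9, -22.3, 18.0]
force: [-0.1, 0.6, 0.2]
width: -0.1
```

```bash
python3 st.py
python3 - <<'E'
from plant import arm
from h import *
from plan import inv
f=arm.grab_frame('side'); g=arm.grab_frame('top')
crop(f,225,190,200,150,4,'pics/s15.png')
crop(g,260,165,120,90,6,'pics/t15.png')
cv2.imwrite('pics/f15.png',g['pixels'][:,:,::-1])
E
```

```text
t 23.38 roller xyz [-165.8  -95.5  166.7] eul [179.9 -22.3  18. ] F roller [0.  0.6 0.2] w -0.1
q [ 82.9  30.  -76.4 123.4  34.1  32.6 -84.8] v 0.6
```

View pics/s15.png

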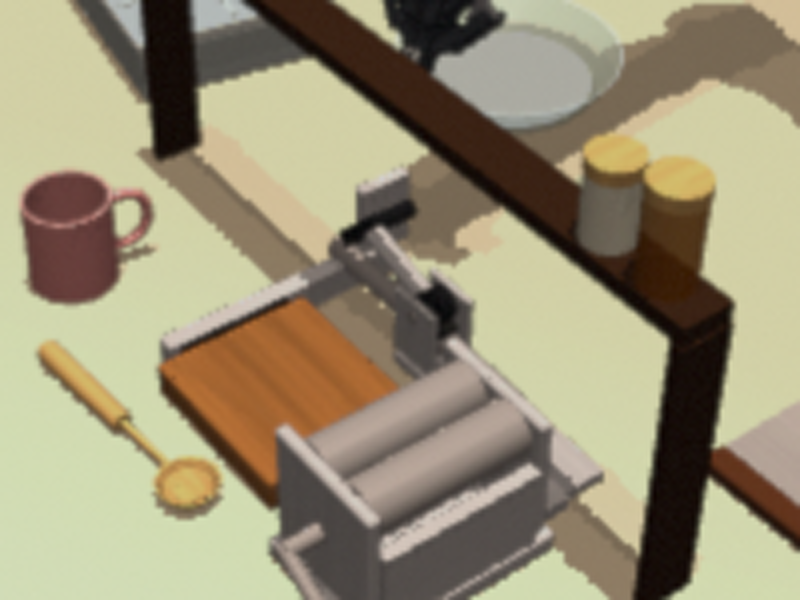

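View pics/t15.png

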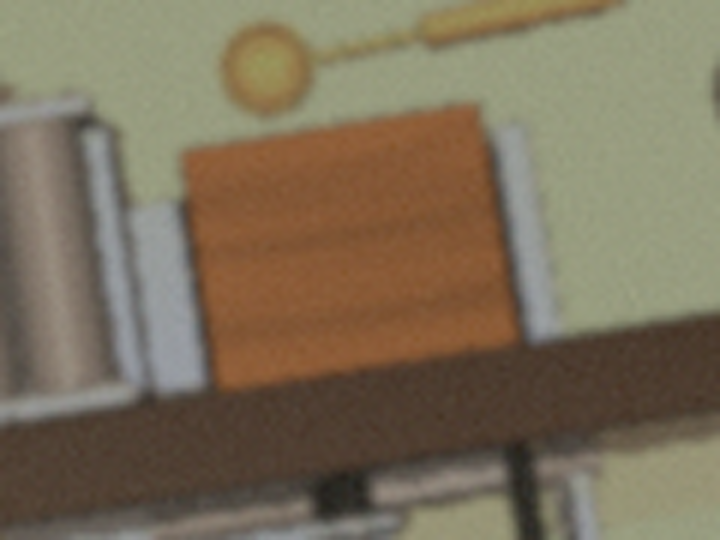

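View pics/f15.png

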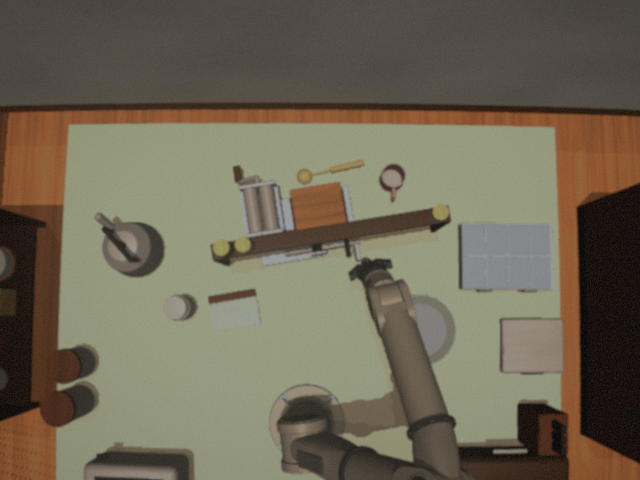

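The lever lies over the tube on its stop, with its bar at side crop (345–415, 240–210). The board is unchanged between jaw and foot, the other items are where they were, and the gripper touches nothing.

```bash
python3 -c "
from plant import arm
print(arm.sign_off())"
```

```text
the job is handed in; nothing more can be done
None
```

I clamped the roller to the board and handed the job in at about 23.5 s; hand-in gives no verdict.

- **Jaw:** I pushed it with closed fingers until the board was home. The jaw stayed put while the force rose from 16 to 29 N. After I let go, and again after the lever closed, the pictures showed only thin dark rubber lines at the jaw and the foot. Measured edge angles of board, jaw and foot agree to about 1–2°, which is the limit of the pixel readings.
- **Lever:** I swung it over the top and it snapped on past dead centre by itself. In the pictures it lies at about 165–168°, where the closed stop is 165°. A press from above met firm resistance of 18 N at about the height expected for the bar.
- **Surroundings:** the other items look unmoved in the last top and side views, and the gripper was clear with about 0 N of force.

**What went wrong on the way:** the 40° lean was out of reach, so joints ran into their range limits twice. During one of those moves the wrist force briefly read 83 N. It read about 1 N as soon as the arm was still, and I saw nothing touching it in the pictures, so I took it as inertia. That is a single reading and a higher peak could have been missed, but it was under the 120 N limit. I did the push at 22° lean and the lever at 26°.

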